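# Set the drive carrier and tighten its clamp screws

## Task

Clear every loose brass spacer off the console's base plate into the steel bowl. Then slide the drive carrier along its track until it comes up tight and pushes the sprung contact strip in a few millimetres (never more than 10 mm), and back it off so that it stands about 6 mm clear. Then take the screwdriver, drive both clamp screws clockwise until fully tight with the bit pressed into the recess (do not turn them with the fingers), put the screwdriver back upright in its stand and leave the pliers, the shield plate and the bottle alone.

Things in the scene. Friction and masses are not known exactly. Their poses are not given: they have to be found in the camera images.
- spacer0_mid (a point): Loose brass spacer, a bar 34 x 14 x 14 mm with dark screw holes in its ends, lying flat on the chassis plate at the start (some are absent). Point: its centre; x runs along its length.
- spacer1_mid (a point): Loose brass spacer, a bar 34 x 14 x 14 mm with dark screw holes in its ends, lying flat on the chassis plate at the start (some are absent). Point: its centre; x runs along its length.
- spacer2_mid (a point): Loose brass spacer, a bar 34 x 14 x 14 mm with dark screw holes in its ends, lying flat on the chassis plate at the start (some are absent). Point: its centre; x runs along its length.
- spacer3_mid (a point): Loose brass spacer, a bar 34 x 14 x 14 mm with dark screw holes in its ends, lying flat on the chassis plate at the start (some are absent). Point: its centre; x runs along its length.
- spacer4_mid (a point): Loose brass spacer, a bar 34 x 14 x 14 mm with dark screw holes in its ends, lying flat on the chassis plate at the start (some are absent). Point: its centre; x runs along its length.
- bowl_in (a point): Round polished steel parts bowl, fixed, rim radius 75 mm, height 45 mm, wall 3 mm. Point: centre of its inner floor (about 5 mm over the table).
- chassis: Pressed-metal console base plate, 280 (x) x 360 (y) x 6 mm thick, fixed flat on the table. Origin: centre of its underside. A straight track runs along its y axis, centred at x = +30 mm, between two steel rails whose inner faces are 90 mm apart (rails 8 mm wide, tops 16 mm over the table).
- carrier (a joint): Travel of the drive carrier along the track, m; grows towards the contact strip (chassis +y), 0 to 0.22. About 2 N of friction; it stays where it is left.
- carrier_tab (a point): Drive carrier: a steel block 86 (x) x 100 (along the track, y) x 26 mm on the plate, captive in the track, with an upright pull tab 36 (x) x 10 (y) x 30 mm tall in the middle of its top. Point: 11 mm above the tab's root and 13 mm below the tab's top (tab top 62 mm, carrier's top face 32 mm over the table). y points along the track towards the strip.
- carrier_nose (a point): Centre of the carrier's end face that looks towards the contact strip (50 mm ahead of the tab along the carrier's y).
- strip_face (a point): Sprung contact strip: a brass bar 76 mm wide on a black block at the head of the track. Point: centre of the face that the carrier meets, y into the strip, away from the carrier. It moves when pressed.
- strip (a joint): How far the strip is pressed in, m: 0 untouched, end of its travel 0.013. First touch takes about 1.5 N, then 0.5 N per mm.
- driver_handle (a point): Stubby screwdriver, 135 mm long, standing bit-down in its stand. Handle: upright square bar 30 x 30 mm, 70 mm tall, black and grey, flats square to its x and y. Point: the handle's centre, on the axis, 100 mm above the bit's tip. Below the handle a round shank of 12 mm, then a cross bit whose arms (14 mm across, 3.6 mm thick, stepping down over the last 3 mm to 6 mm across, 2 mm thick) lie along the driver's x and y.
- stand_mouth (a point): Wooden screwdriver stand, fixed, 60 x 60 mm block, 72 mm tall, with a square through-hole of 22 mm. Point: centre of the hole at the top face. The driver hangs in it with the underside of its handle (65 mm above the tip) resting on the top face (tip 7 mm, handle centre 107 mm over the table) and can be shifted a few mm in the hole.
- screw_a (a joint): Turn of the near clamp screw, rad: 0 to 0.5 at the start, grows clockwise seen from above, stops fully tight at 2.5. Turning takes about 0.1 N m; it sinks 1.6 mm per rad and stays where it is left.
- screw_a_top (a point): Captive clamp screw on the near side of the track (chassis x = -38 mm, y = +30 mm): steel head about 24 mm across with a cross recess, arms 7 mm wide, 6 mm deep, along the screw's x and y. Point: centre of the recess at the top of the head, 34.5 mm over the table when the turn reads 0; it turns and sinks with the screw.
- screw_b (a joint): Turn of the far clamp screw, rad: 0 to 0.5 at the start, grows clockwise seen from above, stops fully tight at 2.5. Turning takes about 0.1 N m; it sinks 1.6 mm per rad and stays where it is left.
- screw_b_top (a point): Captive clamp screw on the far side of the track (chassis x = +98 mm, y = +30 mm): steel head about 24 mm across with a cross recess, arms 7 mm wide, 6 mm deep, along the screw's x and y. Point: centre of the recess at the top of the head, 34.5 mm over the table when the turn reads 0; it turns and sinks with the screw.
- pliers: Bystander: pliers lying on the table, 160 mm long.
- shield: Bystander: perforated shield plate 120 x 90 x 4 mm lying on the table.
- spray: Bystander: small bottle 44 mm across, 120 mm tall, standing. Origin: centre of its underside.
Things that resemble listed ones, but are neither listed nor needed, are in the scene too. Several things look just like the part that bears stand_mouth: the one meant starts farthest from the robot's base.

How it is judged:
On the way, in this order (a step that is already met when the one before it is completed fails the run):
1. every spacer lies in the bowl (horizontal distance between each of spacer0_mid, spacer1_mid, spacer2_mid, spacer3_mid, spacer4_mid and bowl_in below 0.07 m and height (world z) of each of spacer0_mid, spacer1_mid, spacer2_mid, spacer3_mid, spacer4_mid below 0.05 m), for 0.2 s.
2. the carrier has been slid up against the contact strip and presses it in by at least 1.5 mm (value of joint strip above 0.0015 m), for 0.05 s.
3. the carrier is backed off and stands 2 to 10 mm clear of the strip (y of carrier_nose in the frame of strip_face between -0.01 and -0.002 m), for 0.3 s.
4. the driver's bit is pressed into a screw ((contact force between driver and screw_a above 3 N or contact force between driver and screw_b above 3 N)), for 0.1 s.
5. both screws are tight (value of joint each of screw_a, screw_b above 2.25 rad), for 0.2 s.
At the end, for the whole second after the job is handed in: Every spacer lies in the bowl; the carrier stands 2 to 10 mm clear of the contact strip; both screws are turned to at least 2.25 rad (tight at 2.5); the screwdriver stands upright in its stand, handle resting on it (all of step 1 and all of step 3 and all of step 5 and velocity of joint carrier below 0.005 m/s and horizontal distance between driver_handle and stand_mouth below 0.012 m and angle between driver_handle's own z axis and vertical below 0.1 rad and height (world z) of driver_handle between 0.1 and 0.112 m); the robot touches nothing.
It fails at once if the contact strip is pressed in by more than 11 mm (value of joint strip above 0.011 m).
It fails at once if a screw is touched with the fingers (contact force between the fingers and screw_a above 1 N or contact force between the fingers and screw_b above 1 N).
It fails at once if a bystander is moved by more than 30 mm (distance of any of pliers, shield, spray from where it was at the start of the episode above 0.03 m).
Of spacer0, spacer1, spacer2, spacer3, spacer4 only 3 to 5 are there at a start; the rules pass over those that are not, and their reading is None.
At some moment in a run one of spacer0, spacer1, spacer2, spacer3, spacer4 may be knocked a few centimetres aside while the robot is not near it.
It also fails if it takes over 210 s, if anything falls off the work surface, if the arm or the gripper's body presses on something with over 40 N, if the wrist force passes 120 N, or if a joint passes its speed limit or range.

## Robot

A 7-joint arm with a two-finger parallel gripper is mounted at the origin on the work surface. World frame = base frame: x ahead of the robot, y to its left, z up, the work surface at z = 0. Lengths are in m, angles in rad, forces in N, time in s.
With the tool pointing down it reaches from about 0.425 to 0.825 m from the base axis. Payload 3.6 kg.
Tool frame: the origin (TCP) lies at the very end of the fingers, on their centre line; the grasp point (between the pads) lies 19 mm behind it (arm.grasp_offset is the distance from the TCP to the grasp point, in m); z points along the fingers, y is the line along which they close (so a half turn about z gives the same grasp; the last joint's range is limited). The gripper opens to 85 mm and grips with 20 to 120 N. Pads are 22 mm wide; open, the fingers measure 114 mm over their backs; the gripper's body (76 mm by 85 mm) begins 54 mm behind the grasp point. The pads swing forward as they close: fully open they stand 13 mm farther back than shut.
Start: joints at [1.111, 0.615, -0.013, 1.423, 0.008, 1.103, -0.04], TCP at [0.273, -0.59, 0.231] pointing down, gripper open.
Joint ranges: [-3.12, 3.12], [-0.3, 2.06], [-1.34, 1.32], [0.26, 2.42], [-1.36, 4.5], [0.01, 1.98], [-2.84, 2.84]. Speed limits (rad/s): [2.79, 2.79, 3.14, 3.14, 3.14, 3.14, 3.14].

## Interface

Orientations are given as [roll, pitch, yaw] about the fixed x, y, z axes, in that order (R = Rz(yaw) Ry(pitch) Rx(roll)).
In Python, from station import status, grab_frame, get_calibration, order, nets, arm gives the robot as it stands.
- The arm moves only by the shell command python3 -m crank 'ROWS' [FORCE]. ROWS is JSON, a list of rows, each a list of 7 numbers: the shift along the tool's x, y, z in m, then the turn, a rotation vector about the tool's x, y, z in rad, then the opening, from -1 (shut) to 1 (fully open). A call has 1 to 8 rows; each row shifts and turns the commanded pose from where the row before left it, along the tool's axes as they then stand; what a row does not reach is not made up. A row lasts 1/12 s, in which the tool goes at most 41.7 mm and 7.16 degrees, less where a joint would pass 70% of its speed; a pose out of reach is approached as far as the arm can. A call is refused whole if a number of a shift passes 0.0417 or a number of a turn 0.125, either way. A call with a gripper value outside its range is refused whole. The fingers move at their own pace and stop on an object; FORCE is the grip in N (left out, the last holds). Time passes only in rows, so rows that do not move let the fingers close. It gives the time, the measured TCP pose, the force, the opening and the grip force at its end, in the units of the state.
- status.sense(): the state, without advancing time (a new reading comes with each control period).
- grab_frame(name): name is "side" or "top" or "wrist"; returns the picture (384x512x3 uint8, blue, green, red); there is no depth.
- get_calibration(name): a dict with "vertical_fov" (degrees; the focal length in pixels is half the picture's height over the tangent of half this angle, whatever the lens; pixels are square), "cx", "cy" (the principal point, pixels), "k1" (the pictures are not rectified: a ray, as slopes to the right and down, at radius r is drawn at 1 + k1 r^2 times it, then the intrinsics apply), "pose" (4x4, takes a point from camera to world coordinates); the wrist camera has in their place "tool_from_camera" (4x4, takes a point from camera to tool coordinates, whose origin is the TCP and whose axes are the flange's). Camera axes: x right, y up, looking along -z (the intrinsics and any distortion apply to the point x, -y, -z); pixel columns grow to the right and rows downward; lengths in m; the calibration is good to about 2 mm. A picture is of the moment at which its call begins: read the wrist's pose just before it. get_calibration takes no time and is no camera call.
- order.finish_job(): hands the job in; it is judged then, once.
Trained networks look in the newest picture that a camera, given by its name, has taken for a name from the list of things; names that differ only in an ending like _2 or _b are one class to them, and where a whole thing is asked for, a point or a joint stands for the part that bears it (a point fixed in the world has none). Each returns a list of dicts, best first, with "score" (0 to 1); they miss things now and then, are a little off and sometimes report something else, mostly with a low value. They report only what shows in the picture. A call takes as long as a camera call. They do not tell look-alikes from the thing itself.
- nets.search_frame(label, camera): "rect" ([left, top, width, height] in pixels, round what is visible of it).
- nets.trace(label, camera): "pixels" (384x512 bool, what is visible of it) and "rect" ([left, top, width, height] in pixels, round what is visible of it).
The state is a dict: "time_s": time; "q": joint angles; "dq": joint speeds; "effort": joint torques, N m; "position": TCP position; "ee_rot": TCP orientation; "wrist_force": force on the tool from outside, world axes, zero at the start; "moment": the same for the moment, N m; "width": opening from 0.0 (shut) to 1.0 (fully open); "grasp_force": force on a finger pad.
Only numpy, scipy, OpenCV 4.12 (cv2) and the standard library are available. Lean on these libraries where they do the work, as an engineer would, in place of code of your own. Each camera call takes 0.05 s, during which the arm holds its last target. There are 200 camera calls.

## Working session

There is one attempt and no reset: what is moved stays moved. The work goes in short steps, Python scripts to look and compute and a shell command to move; the robot and the scene stay as the last step left them, time stands still between calls to the robot, and variables do not carry over. Pictures are saved under pics/ and viewed, at most 14 in all, crops included, and the job is handed in when it is done.

```bash
ls; mkdir -p pics; python3 - <<'E'
from station import status, grab_frame, get_calibration, arm
import cv2
s=status.sense(); print({k:(v if not hasattr(v,'__len__') else [round(float(x),3) for x in v]) for k,v in s.items()})
for n in("side","top","wrist"):
    f=grab_frame(n); cv2.imwrite(f"pics/{n}0.png",f); print(n,get_calibration(n))
a=cv2.imread("pics/top0.png"); cv2.imwrite("pics/top0b.png",cv2.resize(a,(800,600),interpolation=cv2.INTER_CUBIC))
a=cv2.imread("pics/side0.png"); cv2.imwrite("pics/side0b.png",cv2.resize(a,(800,600),interpolation=cv2.INTER_CUBIC))
print(arm.grasp_offset)
E
```

```text
pics
{'time_s': 0.0, 'q': [1.11, 0.616, -0.013, 1.425, 0.008, 1.103, -0.04], 'dq': [-0.0, -0.0, -0.0, -0.0, -0.001, 0.001, 0.0], 'effort': [0.0, -46.922, 0.259, -17.104, 0.01, 0.01, -0.0], 'position': [0.273, -0.589, 0.23], 'ee_rot': [-3.139, -0.0, 0.434], 'wrist_force': [-0.48, -0.492, 0.205], 'moment': [-0.001, 0.018, 0.022], 'grasp_force': 0.0, 'width': 1.0002508089017885}
side {'vertical_fov': 52.506331178859966, 'cx': 254.88481501868782, 'cy': 193.75147708174626, 'k1': -0.04617861681709898, 'pose': array([[-0.99538322,  0.0541841 , -0.07922323,  0.38609348],
       [-0.09396412, -0.71841865,  0.68923537,  0.77473108],
       [-0.01956985,  0.69349747,  0.72019323,  0.9647849 ],
       [ 0.        ,  0.        ,  0.        ,  1.        ]])}
top {'vertical_fov': 55.71447395855047, 'cx': 259.12131990335763, 'cy': 191.81565137996046, 'k1': 0.01761747581873407, 'pose': array([[-3.26984447e-04,  9.94397373e-01, -1.05705999e-01,
         3.74465574e-01],
       [-9.99999894e-01, -3.59358421e-04, -2.87217915e-04,
        -4.33504501e-02],
       [-3.23595081e-04,  1.05705894e-01,  9.94397385e-01,
         1.09959066e+00],
       [ 0.00000000e+00,  0.00000000e+00,  0.00000000e+00,
         1.00000000e+00]])}
wrist {'vertical_fov': 69.12514800785965, 'cx': 255.1587920009875, 'cy': 195.37839229185917, 'k1': -0.005667707045307627, 'tool_from_camera': array([[ 3.94903428e-04,  9.49606285e-01,  3.13444968e-01,
         8.02157431e-02],
       [ 9.99999657e-01, -6.03189977e-04,  5.67530886e-04,
        -3.56178884e-04],
       [ 7.27997760e-04,  3.13444636e-01, -9.49606197e-01,
        -1.42794518e-01],
       [ 0.00000000e+00,  0.00000000e+00,  0.00000000e+00,
         1.00000000e+00]])}
0.0187
```

View pics/top0b.png

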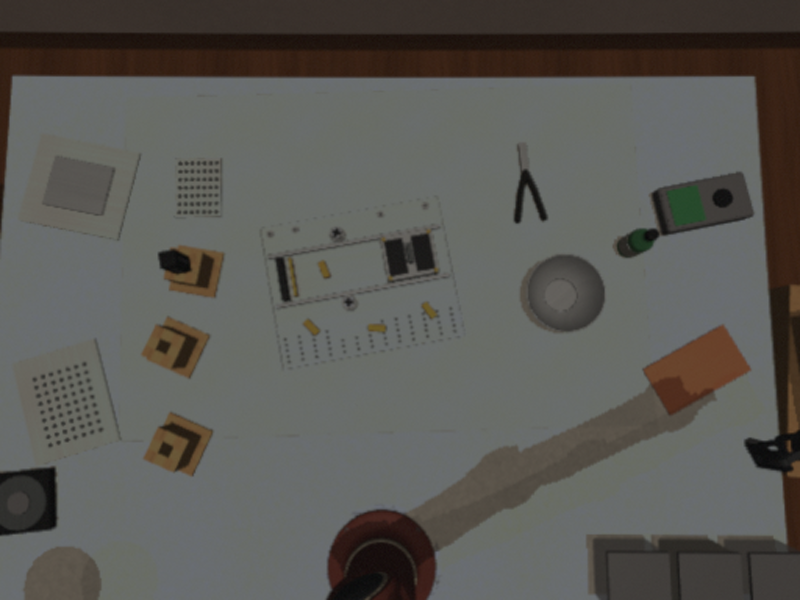

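View pics/side0b.png

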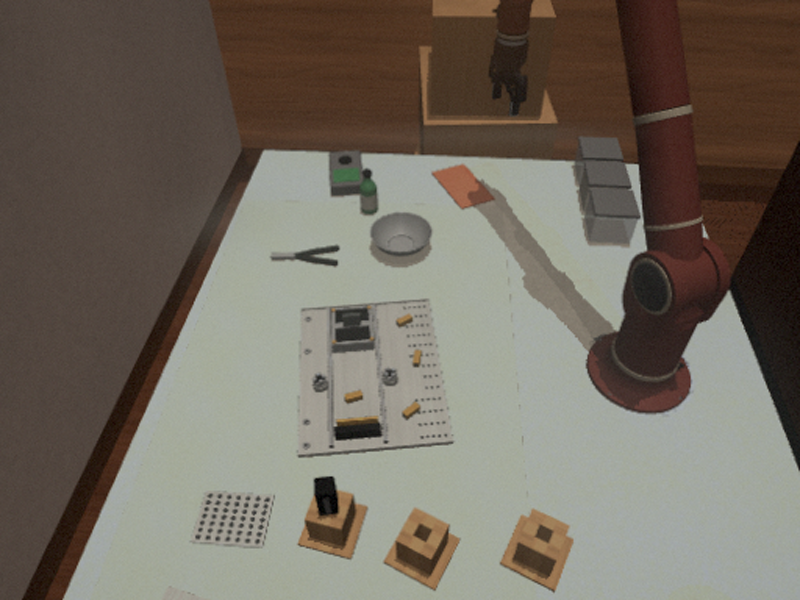

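```bash
cat > h.py <<'E'
import numpy as np, cv2
from scipy.spatial.transform import Rotation as R
from station import status, grab_frame, get_calibration, nets
def st():
    s=status.sense(); return s
def tool():
    s=status.sense(); T=np.eye(4); T[:3,:3]=R.from_euler('xyz',s['ee_rot']).as_matrix(); T[:3,3]=s['position']; return T
def cam(n,T=None):
    c=get_calibration(n); f=192/np.tan(np.radians(c['vertical_fov']/2))
    P=c['pose'] if 'pose' in c else (tool() if T is None else T)@c['tool_from_camera']
    K=np.array([[f,0,c['cx']],[0,f,c['cy']],[0,0,1]]); return K,np.array([c['k1'],0,0,0.]),P
D=np.diag([1,-1,-1.])
def rays(n,px,T=None):
    K,d,P=cam(n,T); u=cv2.undistortPoints(np.array(px,float).reshape(-1,1,2),K,d)[:,0]
    return P[:3,3],np.c_[u[:,0],-u[:,1],-np.ones(len(u))]@P[:3,:3].T
def onz(n,px,z,T=None):
    o,r=rays(n,px,T); return o+r*((z-o[2])/r[:,2])[:,None]
def proj(n,pts,T=None):
    K,d,P=cam(n,T); q=(np.array(pts,float).reshape(-1,3)-P[:3,3])@P[:3,:3]@D
    return cv2.projectPoints(q,np.zeros(3),np.zeros(3),K,d)[0][:,0]
def maskc(m):
    v,u=np.nonzero(m); return np.c_[u,v].astype(float)
def bar(n,m,z,T=None):
    p=onz(n,maskc(m),z,T)[:,:2]; c,s,a=cv2.minAreaRect((p*1000).astype(np.float32)); M=p.mean(0); w,V=np.linalg.eigh(np.cov((p-M).T)); v=V[:,1]
    return M,np.degrees(np.arctan2(v[1],v[0]))%180,np.sqrt(12*w)*1000
def save(n,img,scale=1,box=None):
    if box: l,t,r,b=box; img=img[t:b,l:r]
    cv2.imwrite(f'pics/{n}.png',cv2.resize(img,None,fx=scale,fy=scale,interpolation=cv2.INTER_CUBIC))
E
python3 - <<'E'
from h import *
np.set_printoptions(precision=4,suppress=True)
for n in("top","side"):
    grab_frame(n)
    for l,z in(("spacer0_mid",.020 if n=="top" else .013),("screw_a_top",.034),("carrier_tab",.032),("strip_face",.03),("driver_handle",.107),("stand_mouth",.072),("bowl_in",.045)):
        for d in nets.trace(l,n)[:7]:
            if d['score']<.3: continue
            M,a,w=bar(n,d['pixels'],z); print(n,l,round(d['score'],2),np.round(d['rect']),M,round(a,1),w)
E
```

```text
top spacer0_mid 0.52 [237. 208.  13.   2.] [0.4379 0.0114] 89.9 [14.4332 31.8766]
top screw_a_top 0.66 [239. 145.  42.  36.] [ 0.5747 -0.0516] 105.5 [92.6836 99.7373]
top screw_a_top 0.39 [220. 190.   6.   6.] [0.4858 0.0631] 84.8 [21.5201 22.7603]
top carrier_tab 0.72 [246. 144.  35.  37.] [ 0.5759 -0.0521] 106.5 [ 89.9727 101.8018]
top strip_face 0.46 [185. 166.   4.  20.] [0.5329 0.1699] 10.7 [11.214  63.4433]
top driver_handle 0.67 [100. 158.  23.  16.] [0.5487 0.3655] 74.5 [33.133  50.9332]
top driver_handle 0.6 [210. 148.  11.   6.] [0.6012 0.079 ] 59.8 [20.615  21.0936]
top driver_handle 0.51 [394. 148.  28.  17.] [ 0.5842 -0.4536] 117.6 [38.0827 70.3113]
top stand_mouth 0.98 [ 93. 198.  44.  42.] [0.4016 0.3698] 93.4 [85.7064 94.6096]
top stand_mouth 0.79 [ 91. 265.  44.  40.] [0.2266 0.3584] 109.0 [86.1856 93.9687]
top stand_mouth 0.65 [106. 156.  38.  32.] [0.5362 0.3378] 125.9 [85.6985 91.6935]
top bowl_in 0.59 [335. 164.  51.  47.] [ 0.5025 -0.3434] 88.0 [126.0579 128.5845]
side carrier_tab 0.81 [212. 198.  26.  27.] [ 0.5772 -0.0377] 103.2 [ 85.3954 121.6885]
side driver_handle 0.59 [199. 306.  19.  23.] [0.5512 0.3635] 109.8 [31.3703 58.3248]
side driver_handle 0.45 [201. 240.   7.   8.] [0.6033 0.1469] 115.1 [17.1075 21.0099]
side stand_mouth 0.84 [245. 326.  49.  49.] [0.4026 0.4174] 71.7 [83.8473 95.5506]
side stand_mouth 0.83 [190. 316.  43.  45.] [0.537  0.3974] 37.2 [79.5127 88.3807]
side stand_mouth 0.59 [321. 326.  43.  51.] [0.2323 0.4044] 71.4 [ 80.2666 101.1734]
side bowl_in 0.71 [236. 138.  40.  24.] [ 0.504  -0.3371] 87.4 [129.1612 144.1794]
```

```bash
python3 - <<'E'
from h import *
np.set_printoptions(precision=4,suppress=True)
S=1/1.5625
c=onz("top",np.array([[261,228],[438,196],[464,338],[283,369]])*S,.006)[:,:2]; print(c,c.mean(0))
# fit chassis: corners chassis (+140,+180),(+140,-180),(-140,-180),(-140,+180)
m=np.array([[.14,.18],[.14,-.18],[-.14,-.18],[-.14,.18]]); mm=c-c.mean(0)
th=np.arctan2((m[:,0]*mm[:,1]-m[:,1]*mm[:,0]).sum(),(m*mm).sum()); print("yaw",np.degrees(th))
sc=onz("top",np.array([[338,234],[349.5,302.5]])*S,.034); print("screws",sc, np.linalg.norm(sc[0]-sc[1]), "yaw",np.degrees(np.arctan2(*(sc[0]-sc[1])[1::-1])))
g=grab_frame("top"); hsv=cv2.cvtColor(g,cv2.COLOR_BGR2HSV); mk=((hsv[...,0]>14)&(hsv[...,0]<32)&(hsv[...,1]>100)).astype(np.uint8)
n,L,stt,cc=cv2.connectedComponentsWithStats(mk)
for i in range(1,n):
    if 15<stt[i,4]<120: print(stt[i],*bar("top",L==i,.02))
E
```

```text
[[ 0.6323  0.2391]
 [ 0.6966 -0.1085]
 [ 0.4166 -0.1567]
 [ 0.3577  0.1899]] [0.5258 0.0409]
yaw 10.03169881817222
screws [[0.614  0.0847 0.034 ]
 [0.4825 0.0614 0.034 ]] 0.13358860397778902 yaw 10.023775121325432
[185 165   5  24  51] [0.5352 0.1734] 10.0627302891846 [ 6.3596 72.0057]
[204 167   7  11  42] [0.5487 0.1137] 24.03798306188159 [11.8783 32.1263]
[270 194   9  10  44] [ 0.4701 -0.0873] 38.85929607293099 [12.5655 31.4546]
[195 205   9   9  43] [0.4373 0.1363] 45.42165515210506 [12.1131 30.8708]
[236 208  11   4  42] [0.4364 0.0116] 89.92664584891867 [11.4338 31.6632]
[503 281   5   8  21] [ 0.2196 -0.7526] 13.649000827875994 [11.5447 20.8825]
[503 294   9  12  53] [ 0.1754 -0.7583] 147.84394211073584 [18.4404 31.5483]
```

Possible spacers (top, 512x384 px): (207,172) in the track, (274,199), (199,209), (241,210). The look-alikes are the brass strip bar at (187,177) and two tan blobs at (505,285) and (507,300), which are off the table. All four candidates are bars of about 31x12 mm, lying on the plate. I'll move the wrist camera over for a close crop.

```bash
python3 -m crank '[[0,0,0,0,0,0.1085,1],[0,0,0,0,0,0.1085,1],[0,0,0,0,0,0.1085,1],[0,0,0,0,0,0.1085,1]]' && python3 -m crank '[[0.015,-0.039,0,0,0,0,1],[0.015,-0.039,0,0,0,0,1],[0.015,-0.039,0,0,0,0,1],[0.015,-0.039,0,0,0,0,1],[0.015,-0.039,0,0,0,0,1],[0.015,-0.039,0,0,0,0,1],[0.015,-0.039,0,0,0,0,1],[0.015,-0.039,0,0,0,0,1]]' && python3 -m crank '[[0.015,-0.039,0,0,0,0,1],[0.015,-0.039,0,0,0,0,1],[0.015,-0.039,0,0,0,0,1],[0.015,-0.039,0,0,0,0,1],[0.015,-0.039,0,0,0,0,1],[0.015,-0.039,0,0,0,0,1],[0.015,-0.039,0,0,0,0,1],[0,0,0,0,0,0,1]]'
python3 - <<'E'
from h import *
np.set_printoptions(precision=4,suppress=True)
T=tool(); g=grab_frame("wrist"); save("w1",g,1.56); print(T[:3,3],status.sense()['ee_rot'])
hsv=cv2.cvtColor(g,cv2.COLOR_BGR2HSV); mk=((hsv[...,0]>14)&(hsv[...,0]<32)&(hsv[...,1]>100)).astype(np.uint8)
n,L,stt,cc=cv2.connectedComponentsWithStats(mk)
for i in range(1,n):
    if 50<stt[i,4]: print(stt[i],*bar("wrist",L==i,.016,T))
E
```

```text
time_s: 1.33
position: [0.2732, -0.5898, 0.2313]
ee_rot: [-3.142, -0.0, -0.005]
wrist_force: [0.6, -0.0, -0.2]
width: 0.999
grasp_force: 0.0
time_s: 2.0
position: [0.3934, -0.2768, 0.2317]
ee_rot: [3.141, -0.001, -0.0]
wrist_force: [1.3, -0.3, 0.2]
width: 1.0
grasp_force: 0.0
time_s: 2.67
position: [0.5006, 0.0049, 0.2317]
ee_rot: [-3.134, -0.004, 0.016]
wrist_force: [0.7, 1.5, -0.9]
width: 0.999
grasp_force: 0.0
[0.5006 0.0049 0.2317] [-3.1385 -0.0016  0.0109]
[338  62   7   9  51] [ 0.6249 -0.0918] 11.088152399824395 [7.3868 8.4673]
[   0   93   22   72 1197] [0.5442 0.32  ] 167.5211041375734 [23.4521 90.0955]
[109 109  28  62 697] [0.5356 0.1765] 10.293212112743475 [14.7193 76.8614]
[160 113  22  29 344] [0.5516 0.1143] 23.253678123394536 [15.7455 33.6266]
[315 178  23  25 272] [ 0.4723 -0.0884] 38.208143407272644 [14.1321 36.2397]
[149 198  25  24 305] [0.4403 0.1362] 44.81910120810471 [18.5423 33.5055]
[   0  203   30   61 1184] [0.4004 0.3535] 161.743591235737 [34.6933 91.7306]
[239 206  25  13 290] [0.4388 0.0118] 85.84170390558867 [17.4245 33.5805]
[   0  298   46   65 1130] [0.2388 0.3902] 146.89515318692375 [ 44.3592 126.058 ]
```

View pics/w1.png

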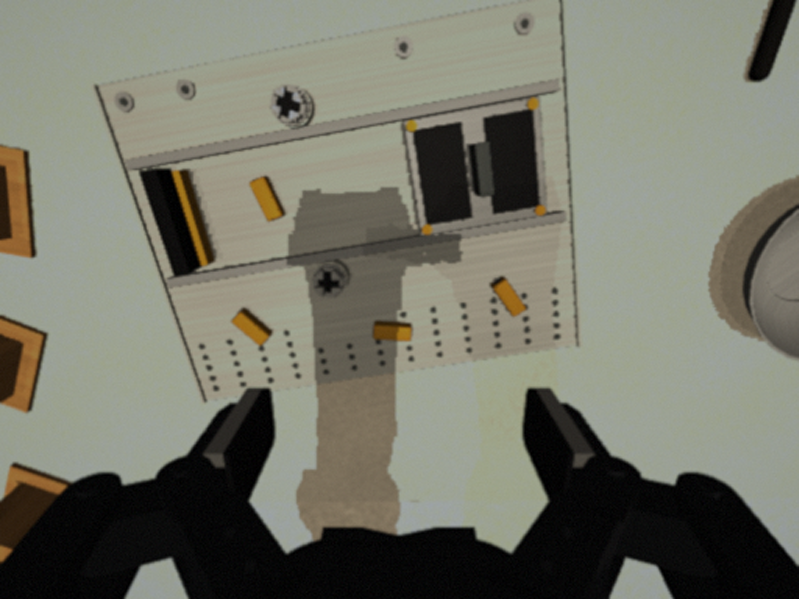

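Wrist view: four brass spacers at (267,198) in the track, (507,296), (252,327) and (392,331). The screws are at (290,103) and (328,280), the strip at (190,217) and the carrier tab at (480,168). It agrees with the top view to about 2 mm. I'll take the spacer at (507,296) first.

```bash
cat > go.py <<'E'
import sys; from h import *
# python3 go.py x y z yawdeg : what is left, in tool axes at the present yaw and at the wanted yaw
x,y,z,a=map(float,sys.argv[1:5]); T=tool(); s=status.sense(); d=np.array([x,y,z])-T[:3,3]
yaw=np.arctan2(T[1,0],T[0,0]); da=(np.radians(a)-yaw+np.pi)%(2*np.pi)-np.pi
Rt=(R.from_euler('z',np.radians(a))*R.from_euler('x',np.pi)).as_matrix()
print('pos',np.round(T[:3,3],4),'yaw',round(np.degrees(yaw),2),'tilt',np.round(R.from_matrix(Rt.T@T[:3,:3]).as_rotvec(),3)[:2],'q7',round(s['q'][6],2),'W',round(s['width'],3),'F',np.round(s['wrist_force'],1),'G',round(s['grasp_force'],1),'t',round(s['time_s'],1))
print('now-axes',np.round(T[:3,:3].T@d,4),'want-axes',np.round(Rt.T@d,4),'turn_z',round(-da,4))
E
python3 -m crank '[[-0.0098,0.031,0,0,0,0,0],[-0.0098,0.031,0,0,0,0,0],[-0.0098,0.031,0,0,0,0,0],[0,0,0.03,0,0,-0.112,0],[0,0,0.03,0,0,-0.112,0],[0,0,0.03,0,0,-0.112,0],[0,0,0.03,0,0,-0.112,0],[0,0,0.025,0,0,-0.112,0]]' && python3 -m crank '[[0,0,0.02,0,0,-0.112,0],[0,0,0,0,0,0,0],[0,0,0,0,0,0,0],[0,0,0,0,0,0,0]]'; python3 go.py .4712 -.088 .009 38.5
python3 - <<'E'
from h import *
np.set_printoptions(precision=4,suppress=True)
T=tool(); g=grab_frame("wrist"); save("w2",g,1)
hsv=cv2.cvtColor(g,cv2.COLOR_BGR2HSV); mk=((hsv[...,0]>14)&(hsv[...,0]<32)&(hsv[...,1]>100)).astype(np.uint8)
n,L,stt,cc=cv2.connectedComponentsWithStats(mk)
for i in range(1,n):
    if 200<stt[i,4]: print(stt[i],*bar("wrist",L==i,.016,T))
E
```

```text
time_s: 3.38
position: [0.4672, -0.101, 0.0849]
ee_rot: [-3.142, 0.001, 0.563]
wrist_force: [0.3, -0.0, 0.3]
width: 0.498
grasp_force: 0.0
time_s: 3.72
position: [0.4689, -0.1003, 0.0674]
ee_rot: [3.14, -0.001, 0.668]
wrist_force: [0.4, -0.1, -0.1]
width: 0.503
grasp_force: 0.0
pos [ 0.4689 -0.1003  0.0674] yaw 38.29 tilt [-0.002  0.001] q7 -0.91 W 0.503 F [ 0.4 -0.1 -0.1] G 0.0 t 3.7
now-axes [ 0.0094 -0.0084  0.0584] want-axes [ 0.0094 -0.0083  0.0584] turn_z -0.0037
[403   3  16  18 220] [ 0.6316 -0.0912] 157.68638470764142 [8.018  8.4244]
[  76  134   57   45 1285] [0.439  0.0118] 91.12885890769677 [18.2041 34.5339]
[237 180  19  47 866] [ 0.4722 -0.0886] 37.66721448698996 [14.0135 35.9904]
```

View pics/w2.png

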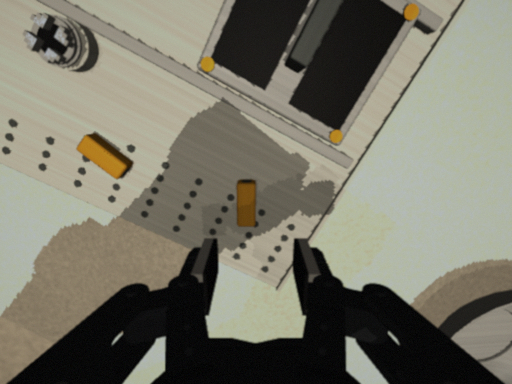

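The spacer shows at (246,203), 14 x 36 mm, at (0.472, -0.0885), as before.

```bash
python3 -m crank '[[0.0098,-0.008,0,0,0,0,0],[0,0,0.03,0,0,0,0],[0,0,0.028,0,0,0,0],[0,0,0,0,0,0,0],[0,0,0,0,0,0,-1],[0,0,0,0,0,0,-1],[0,0,0,0,0,0,-1],[0,0,0,0,0,0,-1]]' 40; python3 go.py .472 -.0885 .009 38.5; python3 -m crank '[[0,0,0,0,0,0,-1],[0,0,-0.03,0,0,0,-1],[0,0,-0.04,0,0,0,-1],[0,0,-0.04,0,0,0,-1],[0,0,0,0,0,0,-1]]'; python3 go.py .503 -.340 .10 38.5
```

```text
time_s: 4.43
position: [0.4723, -0.0874, 0.0103]
ee_rot: [3.139, -0.003, 0.671]
wrist_force: [-0.2, -0.3, 6.0]
width: 0.146
grasp_force: 42.0
pos [ 0.4723 -0.0874  0.0103] yaw 38.46 tilt [-0.003  0.003] q7 -0.96 W 0.146 F [-0.2 -0.3  6. ] G 42.0 t 4.4
now-axes [-0.0009  0.0006  0.0013] want-axes [-0.0009  0.0006  0.0013] turn_z -0.0008
time_s: 4.85
position: [0.4757, -0.0878, 0.1256]
ee_rot: [3.13, -0.011, 0.671]
wrist_force: [0.3, 0.3, 0.0]
width: 0.147
grasp_force: 41.1
pos [ 0.4757 -0.0878  0.1256] yaw 38.46 tilt [-0.011  0.011] q7 -0.91 W 0.147 F [0.3 0.3 0. ] G 41.1 t 4.8
now-axes [-0.1358  0.2142  0.0266] want-axes [-0.1357  0.2144  0.0256] turn_z -0.0008
```

```bash
python3 -m crank '[[-0.0194,0.0306,0,0,0,0,-1],[-0.0194,0.0306,0,0,0,0,-1],[-0.0194,0.0306,0,0,0,0,-1],[-0.0194,0.0306,0,0,0,0,-1],[-0.0194,0.0306,0,0,0,0,-1],[-0.0194,0.0306,0,0,0,0,-1],[-0.0194,0.0306,0,0,0,0,-1],[0,0,0,0,0,0,-1]]' && python3 -m crank '[[0,0,0.03,0,0,0,-1],[0,0,0.03,0,0,0,-1],[0,0,0.03,0,0,0,-1],[0,0,0,0,0,0,-1],[0,0,0,0,0,0,-1]]'; python3 go.py .503 -.340 .035 38.5; python3 -m crank '[[0,0,0,0,0,0,-0.2],[0,0,0,0,0,0,-0.2],[0,0,0,0,0,0,-0.2],[0,0,-0.03,0,0,0,-0.2],[0,0,-0.04,0,0,0,-0.2],[0,0,-0.04,0,0,0,0],[0,0,0,0,0,0,0]]'
python3 go.py .438 0.0117 .15 90; python3 - <<'E'
from h import *
g=grab_frame("top"); save("t3",g,5,(320,150,440,240))
E
```

```text
time_s: 5.52
position: [0.496, -0.3505, 0.1191]
ee_rot: [3.133, 0.004, 0.659]
wrist_force: [-1.0, -1.2, 0.5]
width: 0.145
grasp_force: 41.1
time_s: 5.93
position: [0.4969, -0.3386, 0.0278]
ee_rot: [-3.139, 0.001, 0.672]
wrist_force: [-0.3, -0.4, 0.2]
width: 0.148
grasp_force: 41.1
pos [ 0.4969 -0.3386  0.0278] yaw 38.49 tilt [ 0.003 -0.001] q7 -0.52 W 0.148 F [-0.3 -0.4  0.2] G 41.1 t 5.9
now-axes [ 0.0039  0.0049 -0.0073] want-axes [ 0.0039  0.0049 -0.0072] turn_z -0.0002
time_s: 6.52
position: [0.5035, -0.3422, 0.1483]
ee_rot: [3.123, -0.007, 0.672]
wrist_force: [1.2, -0.0, 1.0]
width: 0.5
grasp_force: 0.0
pos [ 0.5035 -0.3422  0.1483] yaw 38.48 tilt [-0.02  -0.002] q7 -0.48 W 0.5 F [ 1.2 -0.   1. ] G 0.0 t 6.5
now-axes [ 0.169  -0.3177 -0.0063] want-axes [ 0.3539 -0.0655 -0.0017] turn_z -0.8992
```

View pics/t3.png

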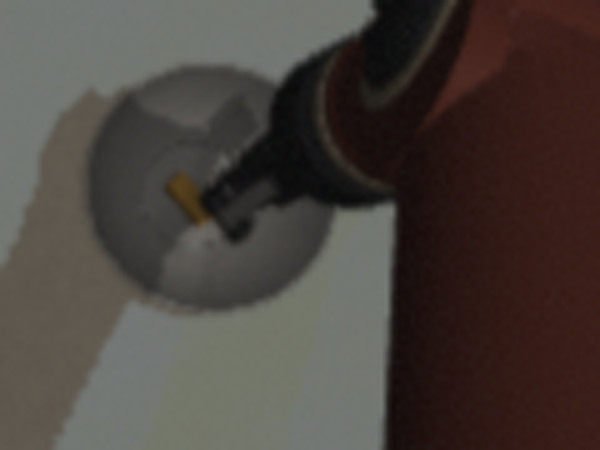

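The spacer lies in the bowl, at (187,197) in the crop. Next is the one at (0.438, 0.012).

```bash
cat > look.py <<'E'
from h import *
np.set_printoptions(precision=4,suppress=True)
T=tool(); g=grab_frame("wrist")
hsv=cv2.cvtColor(g,cv2.COLOR_BGR2HSV); mk=((hsv[...,0]>14)&(hsv[...,0]<32)&(hsv[...,1]>100)).astype(np.uint8)
n,L,stt,cc=cv2.connectedComponentsWithStats(mk)
for i in range(1,n):
    if 200<stt[i,4]: print(stt[i],*bar("wrist",L==i,.016,T))
E
python3 -m crank '[[0,0,0,0,0,-0.1124,0],[0,0,0,0,0,-0.1124,0],[0,0,0,0,0,-0.1124,0],[0,0,0,0,0,-0.1124,0],[0,0,0,0,0,-0.1124,0],[0,0,0,0,0,-0.1124,0],[0,0,0,0,0,-0.1124,0],[0,0,0,0,0,-0.1124,0]]' && python3 -m crank '[[0.0393,-0.0073,0,0,0,0,0],[0.0393,-0.0073,0,0,0,0,0],[0.0393,-0.0073,0,0,0,0,0],[0.0393,-0.0073,0,0,0,0,0],[0.0393,-0.0073,0,0,0,0,0],[0.0393,-0.0073,0,0,0,0,0],[0.0393,-0.0073,0,0,0,0,0],[0.0393,-0.0073,0,0,0,0,0]]' && python3 -m crank '[[0.0393,-0.0073,0,0,0,0,0],[0,0,0.035,0,0,0,0],[0,0,0.035,0,0,0,0],[0,0,0,0,0,0,0],[0,0,0,0,0,0,0],[0,0,0,0,0,0,0]]'
python3 look.py;python3 go.py .438 0.0117 .010 90
```

```text
time_s: 7.23
position: [0.4976, -0.3393, 0.1383]
ee_rot: [-3.141, 0.0, 1.576]
wrist_force: [0.7, -0.4, 0.1]
width: 0.498
grasp_force: 0.0
time_s: 7.9
position: [0.4387, -0.0234, 0.1386]
ee_rot: [3.141, 0.0, 1.57]
wrist_force: [1.0, 1.1, -0.9]
width: 0.498
grasp_force: 0.0
time_s: 8.4
position: [0.4328, 0.0142, 0.0694]
ee_rot: [3.14, 0.0, 1.57]
wrist_force: [-0.0, 0.2, 0.5]
width: 0.499
grasp_force: 0.0
[ 242    3   51   60 1436] [0.4399 0.137 ] 46.299463718112854 [14.2654 34.3345]
[ 406   52   63   41 1391] [0.5513 0.1145] 21.306771217765856 [14.613  37.2679]
[253 195  21  45 796] [0.4381 0.0122] 87.1111419235013 [14.0688 35.534 ]
pos [0.4333 0.0141 0.0699] yaw 89.95 tilt [-0.003  0.   ] q7 -0.55 W 0.499 F [ 0.   0.1 -0.1] G 0.0 t 8.4
now-axes [-0.0024  0.0045  0.0599] want-axes [-0.0024  0.0047  0.0599] turn_z -0.0009
```

```bash
python3 -m crank '[[-0.0019,0.0048,0,0,0,0.05,0],[0,0,0.03,0,0,0,0],[0,0,0.03,0,0,0,0],[0,0,0,0,0,0,0],[0,0,0,0,0,0,-1],[0,0,0,0,0,0,-1],[0,0,0,0,0,0,-1],[0,0,0,0,0,0,-1]]' 40; python3 -m crank '[[0,0,0,0,0,0,-1],[0,0,-0.03,0,0,0,-1],[0,0,-0.04,0,0,0,-1],[0,0,-0.04,0,0,0,-1],[0,0,0,0,0,0,-1],[0,0,0,0,0,0,-1]]'; python3 go.py .503 -.333 .034 87
```

```text
time_s: 9.12
position: [0.4383, 0.0125, 0.0104]
ee_rot: [3.138, -0.001, 1.52]
wrist_force: [0.4, -0.2, 8.0]
width: 0.148
grasp_force: 41.8
time_s: 9.62
position: [0.4387, 0.0123, 0.1213]
ee_rot: [3.134, -0.0, 1.52]
wrist_force: [-0.0, -0.5, -0.9]
width: 0.144
grasp_force: 40.8
pos [0.4387 0.0123 0.1213] yaw 87.09 tilt [-0.007  0.   ] q7 -0.52 W 0.144 F [-0.  -0.5 -0.9] G 40.8 t 9.6
now-axes [-0.3416  0.0811  0.0878] want-axes [-0.3414  0.0823  0.0873] turn_z 0.0015
```

```bash
python3 -m crank '[[-0.038,0.0091,0,0,0,0,-1],[-0.038,0.0091,0,0,0,0,-1],[-0.038,0.0091,0,0,0,0,-1],[-0.038,0.0091,0,0,0,0,-1],[-0.038,0.0091,0,0,0,0,-1],[-0.038,0.0091,0,0,0,0,-1],[-0.038,0.0091,0,0,0,0,-1],[-0.038,0.0091,0,0,0,0,-1]]' && python3 -m crank '[[-0.038,0.0091,0,0,0,0,-1],[0,0,0,0,0,0,-1],[0,0,0.029,0,0,0,-1],[0,0,0.029,0,0,0,-1],[0,0,0.028,0,0,0,-1],[0,0,0,0,0,0,-1],[0,0,0,0,0,0,-1]]'; python3 go.py .503 -.333 .035 87; python3 -m crank '[[0,0,0,0,0,0,-0.2],[0,0,0,0,0,0,-0.2],[0,0,0,0,0,0,-0.2],[0,0,-0.03,0,0,0,-0.2],[0,0,-0.04,0,0,0,-0.2],[0,0,-0.04,0,0,0,0],[0,0,0,0,0,0,0],[0,0,0,0,0,0,0]]'
python3 go.py .4395 0.1365 .14 45
```

```text
time_s: 10.28
position: [0.4933, -0.2965, 0.1172]
ee_rot: [-3.139, -0.001, 1.521]
wrist_force: [0.6, -0.5, 0.3]
width: 0.148
grasp_force: 40.8
time_s: 10.87
position: [0.5, -0.332, 0.0304]
ee_rot: [-3.137, -0.002, 1.522]
wrist_force: [0.3, -0.7, 0.1]
width: 0.142
grasp_force: 40.7
pos [ 0.5    -0.332   0.0304] yaw 87.18 tilt [0.005 0.002] q7 0.08 W 0.142 F [ 0.3 -0.7  0.1] G 40.7 t 10.9
now-axes [-0.0008  0.003  -0.0046] want-axes [-0.0008  0.0031 -0.0046] turn_z 0.0031
time_s: 11.53
position: [0.504, -0.3341, 0.1467]
ee_rot: [3.134, 0.004, 1.521]
wrist_force: [-0.7, -0.7, -0.9]
width: 0.501
grasp_force: 0.0
pos [ 0.504  -0.3341  0.1467] yaw 87.14 tilt [-0.009 -0.001] q7 0.16 W 0.501 F [-0.7 -0.7 -0.9] G 0.0 t 11.5
now-axes [ 0.4668 -0.088   0.0041] want-axes [ 0.2871 -0.3784  0.0067] turn_z 0.7354
```

```bash
python3 -m crank '[[0,0,0,0,0,0.1226,0],[0,0,0,0,0,0.1226,0],[0,0,0,0,0,0.1226,0],[0,0,0,0,0,0.1226,0],[0,0,0,0,0,0.1226,0],[0,0,0,0,0,0.1226,0],[0,0,0,0,0,0,0]]' && python3 -m crank '[[0.0239,-0.0315,0,0,0,0,0],[0.0239,-0.0315,0,0,0,0,0],[0.0239,-0.0315,0,0,0,0,0],[0.0239,-0.0315,0,0,0,0,0],[0.0239,-0.0315,0,0,0,0,0],[0.0239,-0.0315,0,0,0,0,0],[0.0239,-0.0315,0,0,0,0,0],[0.0239,-0.0315,0,0,0,0,0]]' && python3 -m crank '[[0.0239,-0.0315,0,0,0,0,0],[0.0239,-0.0315,0,0,0,0,0],[0.0239,-0.0315,0,0,0,0,0],[0.0239,-0.0315,0.035,0,0,0,0],[0,0,0.035,0,0,0,0],[0,0,0,0,0,0,0],[0,0,0,0,0,0,0]]'
python3 look.py;python3 go.py .4395 0.1365 .010 45
```

```text
time_s: 12.12
position: [0.5012, -0.3326, 0.1417]
ee_rot: [-3.14, 0.001, 0.784]
wrist_force: [-0.7, -0.1, -0.6]
width: 0.502
grasp_force: 0.0
time_s: 12.78
position: [0.4578, -0.0182, 0.1422]
ee_rot: [-3.141, 0.0, 0.789]
wrist_force: [0.5, -0.1, -0.9]
width: 0.499
grasp_force: 0.0
time_s: 13.37
position: [0.4367, 0.1278, 0.0785]
ee_rot: [-3.14, 0.005, 0.788]
wrist_force: [0.2, -0.1, -0.3]
width: 0.503
grasp_force: 0.0
[  0   0  33  32 681] [0.4215 0.3341] 161.80645583380138 [12.6704 20.4707]
[ 278    9   82  113 1419] [0.5396 0.1727] 10.53306070245884 [ 7.2356 80.3286]
[ 362   91   45   52 1226] [0.5514 0.115 ] 21.42458819509858 [17.4441 33.6764]
[242 177  18  45 771] [0.4399 0.137 ] 45.428050623873354 [13.8297 35.7423]
pos [0.4382 0.1275 0.0798] yaw 45.01 tilt [ 0.    -0.002] q7 -1.37 W 0.5 F [ 0.7 -0.7 -0.1] G 0.0 t 13.4
now-axes [ 0.0074 -0.0055  0.0698] want-axes [ 0.0073 -0.0055  0.0698] turn_z 0.0001
```

```bash
python3 -m crank '[[0.0079,-0.0055,0,0,0,0,0],[0,0,0.035,0,0,0,0],[0,0,0.035,0,0,0,0],[0,0,0,0,0,0,0],[0,0,0,0,0,0,-1],[0,0,0,0,0,0,-1],[0,0,0,0,0,0,-1],[0,0,0,0,0,0,-1]]' 40; python3 go.py .4399 0.137 .010 45;  python3 -m crank '[[0,0,0,0,0,0,-1],[0,0,-0.03,0,0,0,-1],[0,0,-0.04,0,0,0,-1],[0,0,-0.04,0,0,0,-1],[0,0,0,0,0,0,-1]]' && python3 -m crank '[[-0.025,0.0324,0,0,0,0,-1],[-0.025,0.0324,0,0,0,0,-1],[-0.025,0.0324,0,0,0,0,-1],[-0.025,0.0324,0,0,0,0,-1],[-0.025,0.0324,0,0,0,0,-1],[-0.025,0.0324,0,0,0,0,-1],[-0.025,0.0324,0,0,0,0,-1],[-0.025,0.0324,0,0,0,0,-1]]' && python3 -m crank '[[-0.025,0.0324,0,0,0,0,-1],[-0.025,0.0324,0,0,0,0,-1],[-0.025,0.0324,0,0,0,0,-1],[-0.025,0.0324,0,0,0,0,-1],[0,0,0,0,0,0,-1],[0,0,0,0,0,0,-1]]'; python3 go.py .503 -.350 .04 45
```

```text
time_s: 14.08
position: [0.4419, 0.1385, 0.0123]
ee_rot: [3.139, -0.005, 0.785]
wrist_force: [-0.5, -0.7, 7.4]
width: 0.145
grasp_force: 41.8
pos [0.4419 0.1385 0.0123] yaw 44.96 tilt [-0.002  0.005] q7 -1.44 W 0.145 F [-0.5 -0.7  7.4] G 41.8 t 14.1
now-axes [-0.0025 -0.0003  0.0022] want-axes [-0.0025 -0.0003  0.0023] turn_z -0.0006
time_s: 14.5
position: [0.4445, 0.1399, 0.1273]
ee_rot: [3.135, -0.014, 0.785]
wrist_force: [0.4, -0.1, -0.6]
width: 0.144
grasp_force: 41.0
time_s: 15.17
position: [0.4818, -0.1889, 0.1209]
ee_rot: [3.14, -0.001, 0.785]
wrist_force: [1.1, 0.8, -1.3]
width: 0.149
grasp_force: 41.0
time_s: 15.67
position: [0.5014, -0.3529, 0.1201]
ee_rot: [3.14, 0.001, 0.779]
wrist_force: [-0.1, 0.6, -0.3]
width: 0.142
grasp_force: 41.0
pos [ 0.5014 -0.3529  0.1201] yaw 44.61 tilt [-0.002 -0.001] q7 -0.45 W 0.142 F [-0.1  0.6 -0.3] G 41.0 t 15.7
now-axes [ 0.0033 -0.0011  0.0801] want-axes [ 0.0032 -0.0009  0.0801] turn_z -0.0068
```

```bash
python3 -m crank '[[0.0033,-0.001,0.025,0,0,0,-1],[0,0,0.028,0,0,0,-1],[0,0,0.027,0,0,0,-1],[0,0,0,0,0,0,-1],[0,0,0,0,0,0,-1]]' && python3 -m crank '[[0,0,0,0,0,0,-0.3],[0,0,0,0,0,0,-0.3],[0,0,0,0,0,0,-0.3],[0,0,-0.03,0,0,0,-0.3],[0,0,-0.04,0,0,0,-0.3],[0,0,-0.04,0,0,0,-0.3],[0,0,0,0,0,0,-0.3]]' && python3 -m crank '[[0,0,0,0,0,0.0965,-0.3],[0,0,0,0,0,0.0965,-0.3],[0,0,0,0,0,0.0965,-0.3],[0,0,0,0,0,0.0965,-0.3],[0,0,0,0,0,0,-0.3]]' && python3 -m crank '[[0.0185,-0.0342,0,0,0,0,-0.3],[0.0185,-0.0342,0,0,0,0,-0.3],[0.0185,-0.0342,0,0,0,0,-0.3],[0.0185,-0.0342,0,0,0,0,-0.3],[0.0185,-0.0342,0,0,0,0,-0.3],[0.0185,-0.0342,0,0,0,0,-0.3],[0.0185,-0.0342,0,0,0,0,-0.3],[0.0185,-0.0342,0,0,0,0,-0.3]]' && python3 -m crank '[[0.0185,-0.0342,0,0,0,0,-0.3],[0.0185,-0.0342,0,0,0,0,-0.3],[0.0185,-0.0342,0,0,0,0,-0.3],[0.0185,-0.0342,0,0,0,0,-0.3],[0,0,0.03,0,0,0,-0.3],[0,0,0,0,0,0,-0.3],[0,0,0,0,0,0,-0.3]]' | grep pos
python3 look.py;python3 go.py .551 0.1145 .010 22.5; python3 - <<'E'
from h import *
T=tool(); np.save('T5.npy',T); g=grab_frame("wrist"); save("w5",g,1); cv2.imwrite('w5raw.png',g)
E
```

```text
time_s: 16.08
position: [0.5045, -0.3438, 0.0397]
ee_rot: [-3.139, -0.0, 0.788]
wrist_force: [-1.0, 0.9, 0.2]
width: 0.148
grasp_force: 44.6
time_s: 16.67
position: [0.5097, -0.3481, 0.159]
ee_rot: [3.124, -0.005, 0.785]
wrist_force: [0.8, 0.1, 1.5]
width: 0.352
grasp_force: 0.0
time_s: 17.08
position: [0.5047, -0.3456, 0.1504]
ee_rot: [3.141, -0.0, 0.398]
wrist_force: [0.5, 0.3, -0.4]
width: 0.35
grasp_force: 0.0
time_s: 17.75
position: [0.5345, -0.0344, 0.1502]
ee_rot: [3.141, -0.001, 0.402]
wrist_force: [0.2, -0.6, -0.5]
width: 0.347
grasp_force: 0.0
position: [0.5483, 0.1184, 0.1189]
[   0   27   64  128 4519] [0.5562 0.3293] 2.602337308667927 [42.1268 88.4703]
[184 144  22  84 724] [0.5346 0.1735] 10.357483554713212 [ 7.807  80.8468]
[254 174  16  38 546] [0.5517 0.1144] 23.30683443175826 [13.8712 35.4012]
pos [0.5495 0.1175 0.1199] yaw 22.9 tilt [-0.001 -0.001] q7 -1.57 W 0.35 F [ 0.8  0.1 -0.2] G 0.0 t 18.4
now-axes [0.0003 0.0033 0.1099] want-axes [0.0003 0.0034 0.1099] turn_z 0.0069
```

View pics/w5.png

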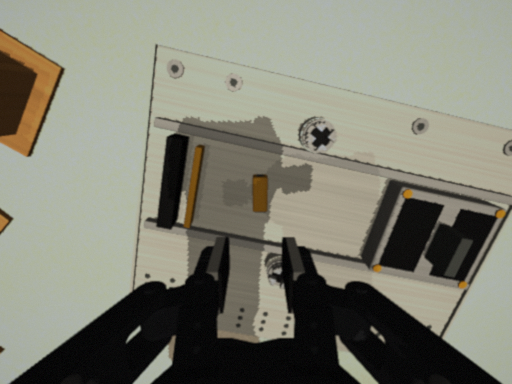

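Wrist view: the spacer is at (260,193), clear of the rails, and the far screw is at (320,137).

```bash
python3 -m crank '[[0.0008,0.0037,0.0275,0,0,0,-0.3],[0,0,0.0275,0,0,0,-0.3],[0,0,0.0275,0,0,0,-0.3],[0,0,0.027,0,0,0,-0.3],[0,0,0,0,0,0,-0.3],[0,0,0,0,0,0,-1],[0,0,0,0,0,0,-1],[0,0,0,0,0,0,-1]]' 40; python3 go.py .5517 0.1144 .010 22.9;  python3 -m crank '[[0,0,0,0,0,0,-1],[0,0,-0.03,0,0,0,-1],[0,0,-0.04,0,0,0,-1],[0,0,-0.045,0,0,0,-1],[0,0,0,0,0,0,-1]]' || python3 -m crank '[[0,0,0,0,0,0,-1],[0,0,-0.03,0,0,0,-1],[0,0,-0.04,0,0,0,-1],[0,0,-0.041,0,0,0,-1],[0,0,0,0,0,0,-1]]' && python3 -m crank '[[-0.0183,0.0329,0,0,0,0,-1],[-0.0183,0.0329,0,0,0,0,-1],[-0.0183,0.0329,0,0,0,0,-1],[-0.0183,0.0329,0,0,0,0,-1],[-0.0183,0.0329,0,0,0,0,-1],[-0.0183,0.0329,0,0,0,0,-1],[-0.0183,0.0329,0,0,0,0,-1],[-0.0183,0.0329,0,0,0,0,-1]]' && python3 -m crank '[[-0.0183,0.0329,0,0,0,0,-1],[-0.0183,0.0329,0,0,0,0,-1],[-0.0183,0.0329,0,0,0,0,-1],[-0.0183,0.0329,0,0,0,0,-1],[0,0,0,0,0,0,-1],[0,0,0,0,0,0,-1]]'; python3 go.py .503 -.335 .045 22.9
```

```text
time_s: 19.1
position: [0.5531, 0.1153, 0.0124]
ee_rot: [3.141, -0.004, 0.399]
wrist_force: [-0.2, -0.9, -0.7]
width: 0.15
grasp_force: 43.6
pos [0.5531 0.1153 0.0124] yaw 22.84 tilt [-0.001  0.004] q7 -1.61 W 0.15 F [-0.2 -0.9 -0.7] G 43.6 t 19.1
now-axes [-0.0016  0.0003  0.0024] want-axes [-0.0016  0.0003  0.0024] turn_z -0.001
time_s: 19.52
position: [0.5572, 0.1172, 0.1302]
ee_rot: [3.139, -0.018, 0.399]
wrist_force: [2.1, 0.6, 0.2]
width: 0.146
grasp_force: 43.7
time_s: 20.18
position: [0.5189, -0.1859, 0.1223]
ee_rot: [3.14, -0.001, 0.4]
wrist_force: [0.4, 0.2, -0.6]
width: 0.145
grasp_force: 43.7
time_s: 20.68
position: [0.5012, -0.3377, 0.1217]
ee_rot: [3.139, 0.001, 0.393]
wrist_force: [-0.4, 1.1, -0.5]
width: 0.141
grasp_force: 43.7
pos [ 0.5012 -0.3377  0.1217] yaw 22.49 tilt [-0.002 -0.001] q7 -0.8 W 0.141 F [-0.4  1.1 -0.5] G 43.7 t 20.7
now-axes [ 0.0027 -0.002   0.0767] want-axes [ 0.0027 -0.0018  0.0767] turn_z -0.0071refused, shift out of range in row 4
```

```bash
python3 -m crank '[[0.0027,-0.0018,0.025,0,0,0,-1],[0,0,0.025,0,0,0,-1],[0,0,0.025,0,0,0,-1],[0,0,0,0,0,0,-1],[0,0,0,0,0,0,-1],[0,0,0,0,0,0,-0.3],[0,0,0,0,0,0,-0.3],[0,0,0,0,0,0,-0.3]]' && python3 -m crank '[[0,0,-0.03,0,0,0,-0.3],[0,0,-0.04,0,0,0,-0.3],[0,0,-0.04,0,0,0,-0.3],[0,0,0,0,0,0.1085,0],[0,0,0,0,0,0.1085,0],[0,0,0,0,0,0,0]]' && python3 -m crank '[[0.0,-0.035,0,0,0,0,0],[0.0,-0.035,0,0,0,0,0],[0,-0.035,0,0,0,0,0],[0,-0.035,0,0,0,0,0],[0,-0.035,0,0,0,0,0],[0,-0.03,0,0,0,0,0],[0,0,0,0,0,0,0],[0,0,0,0,0,0,0]]'
python3 go.py .575 -.052 .036 10; python3 - <<'E'
from h import *
T=tool(); np.save('T6.npy',T); g=grab_frame("wrist"); cv2.imwrite('w6raw.png',g)
t=grab_frame("top"); save("t6",np.hstack([cv2.resize(t[140:220,325:405],(480,480),interpolation=2),cv2.resize(t[110:260,150:300],(480,480),interpolation=2)])[:, :],.8)
save("w6",g,1.5)
E
```

```text
time_s: 21.35
position: [0.5049, -0.3297, 0.0465]
ee_rot: [-3.141, -0.0, 0.401]
wrist_force: [-0.5, 0.4, -0.3]
width: 0.349
grasp_force: 0.0
time_s: 21.85
position: [0.5047, -0.3305, 0.1571]
ee_rot: [3.141, -0.001, 0.181]
wrist_force: [0.2, -0.1, -0.4]
width: 0.501
grasp_force: 0.0
time_s: 22.52
position: [0.4669, -0.1271, 0.1559]
ee_rot: [-3.14, 0.001, 0.19]
wrist_force: [-0.0, -0.3, 0.0]
width: 0.501
grasp_force: 0.0
pos [ 0.4669 -0.1271  0.1559] yaw 10.87 tilt [ 0.001 -0.001] q7 -1.3 W 0.501 F [-0.  -0.3  0. ] G 0.0 t 22.5
now-axes [ 0.1205 -0.0532  0.1198] want-axes [ 0.1195 -0.0551  0.1199] turn_z 0.0152
```

View pics/w6.png

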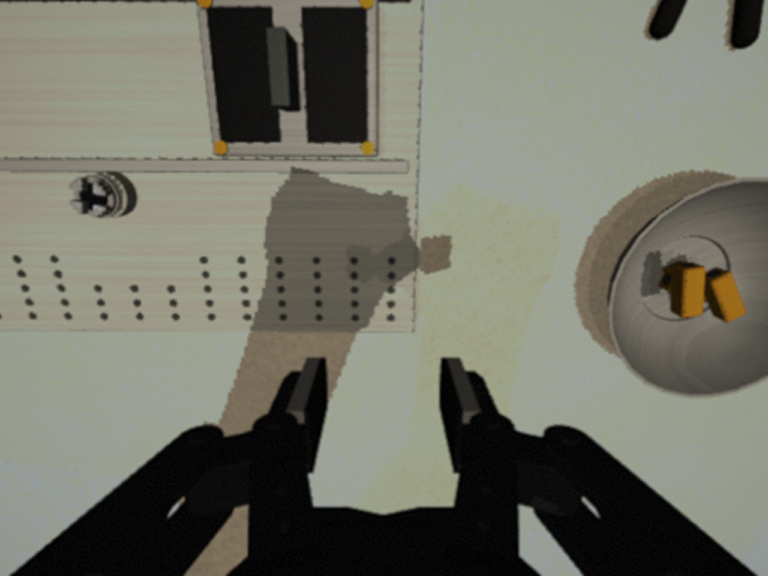

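View pics/t6.png

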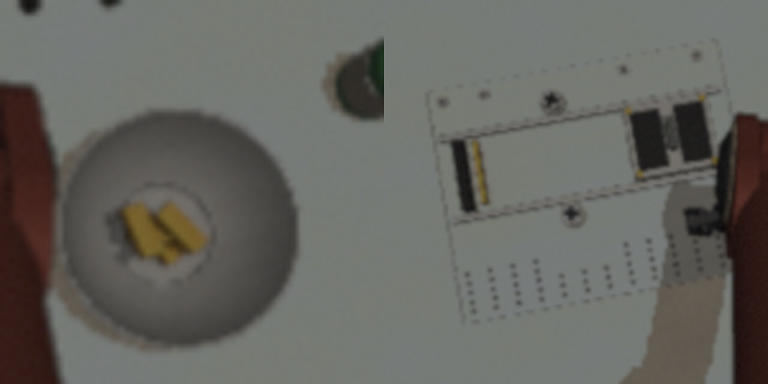

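```bash
python3 - <<'E'
from h import *
np.set_printoptions(precision=4,suppress=True)
T=np.load('T6.npy'); 
print('tab top', onz('wrist',np.array([[277,66.]])/1.5,.062,T))
d=onz('wrist',np.array([[205,2],[367,2],[221,147],[368,147.]])/1.5,.032,T); print('dots',d[:,:2],d.mean(0))
s=onz('wrist',np.array([[95,197.]])/1.5,.0342,T); print('near screw',s)
T5=np.load('T5.npy'); print('far screw',onz('wrist',[[320,137]],.0342,T5),'near?',onz('wrist',[[275,268]],.0342,T5)); 
print('dots5',onz('wrist',[[407,194],[500,213],[377,268],[462,285]],.032,T5).mean(0))
w=cv2.imread('w6raw.png'); t=grab_frame("top"); s=grab_frame("side")
c=[cv2.resize(a,(260,390),interpolation=2) for a in (w[120:270,400:500],t[165:210,340:370],s[135:165,245:265])]
cv2.imwrite('pics/bowl.png',np.hstack(c))
E
```

```text
tab top [[ 0.5774 -0.0507  0.062 ]]
dots [[ 0.6054 -0.0006]
 [ 0.622  -0.0879]
 [ 0.5315 -0.0146]
 [ 0.5482 -0.1018]] [ 0.5768 -0.0512  0.032 ]
near screw [[0.4874 0.0597 0.0342]]
far screw [[0.6197 0.0907 0.0342]] near? [[0.4943 0.0741 0.0342]]
dots5 [ 0.5765 -0.0527  0.032 ]
```

View pics/bowl.png

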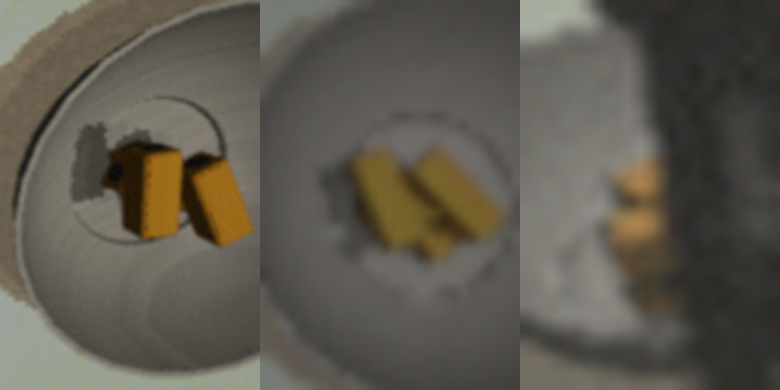

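Bowl crops: two spacers lie on top, at (152,190) and (218,200), and two show beneath them, at (120,165) and (435,245), so all four are in. The carrier tab is at (0.577, -0.051); I'll grip it across its 10 mm.

```bash
python3 -m crank '[[0,0,0,0,0,0.015,0],[0.0406,-0.0186,0,0,0,0,0],[0.0406,-0.0186,0,0,0,0,0],[0.0405,-0.0186,0,0,0,0,0],[0,0,0.028,0,0,0,0],[0,0,0.028,0,0,0,0],[0,0,0,0,0,0,0],[0,0,0,0,0,0,0]]'; python3 go.py .577 -.051 .04 10
```

```text
time_s: 23.38
position: [0.5695, -0.06, 0.0989]
ee_rot: [-3.141, 0.004, 0.166]
wrist_force: [0.1, -0.4, 0.6]
width: 0.501
grasp_force: 0.0
pos [ 0.5695 -0.06    0.0989] yaw 9.5 tilt [ 0.001 -0.004] q7 -1.48 W 0.501 F [ 0.1 -0.4  0.6] G 0.0 t 23.4
now-axes [ 0.0091 -0.0077  0.0588] want-axes [ 0.009  -0.0076  0.0589] turn_z -0.0088
```

```bash
python3 -m crank '[[0.007,-0.0065,0,0,0,-0.009,0],[0,0,0.028,0,0,0,0],[0,0,0.028,0,0,0,0],[0,0,0,0,0,0,0],[0,0,0,0,0,0,-0.6],[0,0,0,0,0,0,-1],[0,0,0,0,0,0,-1],[0,0,0,0,0,0,-1]]' 30; python3 -m crank '[[0,0,0,0,0,0,-1],[0,0,0,0,0,0,-1]]'; python3 go.py .577 -.051 .04 10
```

```text
time_s: 24.05
position: [0.5785, -0.0515, 0.0467]
ee_rot: [3.14, -0.005, 0.177]
wrist_force: [0.4, 0.5, 5.1]
width: 0.11
grasp_force: 34.3
time_s: 24.22
position: [0.5786, -0.0516, 0.0467]
ee_rot: [3.14, -0.005, 0.177]
wrist_force: [-0.4, 1.0, 6.8]
width: 0.103
grasp_force: 34.5
pos [ 0.5786 -0.0516  0.0467] yaw 10.15 tilt [-0.001  0.005] q7 -1.5 W 0.103 F [-0.4  1.   6.8] G 34.5 t 24.2
now-axes [-0.0015 -0.0008  0.0067] want-axes [-0.0014 -0.0008  0.0067] turn_z 0.0025
```

```bash
python3 -m crank '[[0,-0.01,-0.003,0,0,0,-1],[0,-0.02,0,0,0,0,-1],[0,-0.025,0,0,0,0,-1],[0,-0.025,0,0,0,0,-1],[0,-0.025,0,0,0,0,-1],[0,-0.02,0,0,0,0,-1],[0,-0.01,0,0,0,0,-1],[0,0,0,0,0,0,-1]]'; python3 -m crank '[[0,0,0,0,0,0,-1],[0,0,0,0,0,0,-1]]'; python3 go.py .577 -.051 .04 10; python3 - <<'E'
from h import *
T=tool(); np.save('T7.npy',T); g=grab_frame("wrist"); cv2.imwrite('w7raw.png',g); save("w7",g,1.5)
E
```

```text
time_s: 24.88
position: [0.5529, 0.0854, 0.0469]
ee_rot: [-3.139, -0.002, 0.181]
wrist_force: [2.7, 2.6, -10.8]
width: 0.11
grasp_force: 32.1
time_s: 25.05
position: [0.5537, 0.0814, 0.0469]
ee_rot: [-3.141, -0.002, 0.176]
wrist_force: [4.3, 2.5, -13.2]
width: 0.108
grasp_force: 31.8
pos [0.5537 0.0814 0.0469] yaw 10.09 tilt [0.001 0.002] q7 -1.71 W 0.108 F [  4.3   2.5 -13.2] G 31.8 t 25.1
now-axes [-0.0002  0.1344  0.0068] want-axes [-0.      0.1344  0.0069] turn_z 0.0017
```

View pics/w7.png

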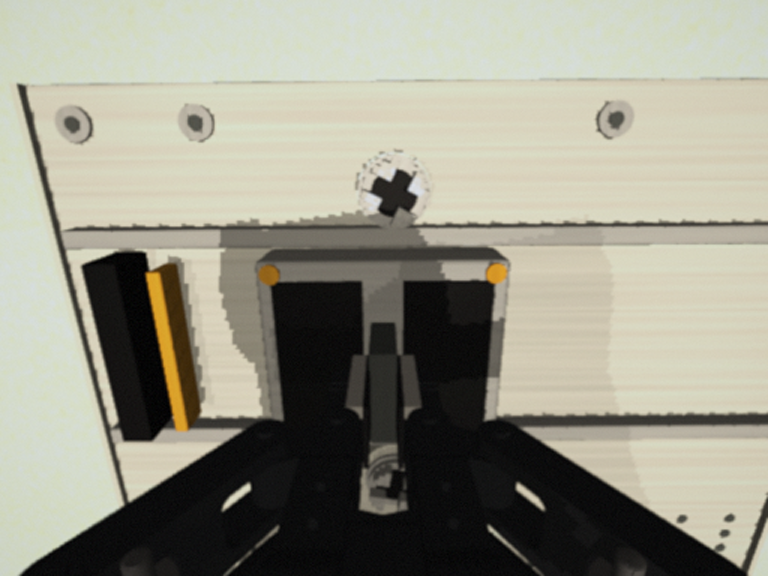

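```bash
cat > gap.py <<'E'
from h import *
import sys
np.set_printoptions(precision=4,suppress=True)
T=tool(); g=grab_frame("wrist"); cv2.imwrite('wgap.png',g)
hsv=cv2.cvtColor(g,cv2.COLOR_BGR2HSV); mk=((hsv[...,0]>14)&(hsv[...,0]<32)&(hsv[...,1]>100)).astype(np.uint8)
n,L,stt,cc=cv2.connectedComponentsWithStats(mk); ls=[]
for i in range(1,n):
    if stt[i,4]>400 and stt[i,3]>40 and stt[i,0]<250:
        m=maskc(L==i)
        r=[(m[m[:,1]==v,0].max()+1,v) for v in np.unique(m[:,1])]; r=np.array(r)
        r=r[(r[:,1]>185)&(r[:,1]<255)]; ed=r.mean(0)
        for z in(.012,.03):
            p=onz('wrist',[ed],z,T)[0]; q=T[:3,:3].T@(p-T[:3,3]); print('edge px',ed,'z',z,'world',p,'tool y',round(q[1]*1000,2),'gap if nose at -50:',round(-q[1]*1000-50,2))
s=status.sense(); print('pos',s['position'],'F',np.round(s['wrist_force'],1))
E
python3 gap.py
```

```text
edge px [124.3623 220.    ] z 0.012 world [0.5413 0.1712 0.012 ] tool y -90.98 gap if nose at -50: 40.98
edge px [124.3623 220.    ] z 0.03 world [0.5505 0.1635 0.03  ] tool y -81.79 gap if nose at -50: 31.79
pos [0.5538 0.0808 0.0469] F [  4.9   2.9 -14.2]
```

```bash
python3 -m crank '[[0,-0.008,0.001,0,0,0,-1],[0,-0.008,0.001,0,0,0,-1],[0,-0.006,0,0,0,0,-1],[0,0,0,0,0,0,-1],[0,0,0,0,0,0,-1]]' >/dev/null; python3 gap.py; python3 -m crank '[[0,-0.005,0,0,0,0,-1],[0,0,0,0,0,0,-1],[0,0,0,0,0,0,-1]]' >/dev/null; python3 gap.py
```

```text
edge px [159.0435 220.    ] z 0.012 world [0.5411 0.171  0.012 ] tool y -66.86 gap if nose at -50: 16.86
edge px [159.0435 220.    ] z 0.03 world [0.5499 0.1657 0.03  ] tool y -60.1 gap if nose at -50: 10.1
pos [0.5494 0.1046 0.0467] F [-0.1  0.9  5.9]
edge px [165.1449 220.    ] z 0.012 world [0.5411 0.171  0.012 ] tool y -62.61 gap if nose at -50: 12.61
edge px [165.1449 220.    ] z 0.03 world [0.5499 0.1662 0.03  ] tool y -56.29 gap if nose at -50: 6.29
pos [0.5486 0.1087 0.0467] F [-0.5  0.4  6.2]
```

```bash
python3 -m crank '[[0,-0.005,0,0,0,0,-1],[0,-0.004,0,0,0,0,-1],[0,0,0,0,0,0,-1],[0,0,0,0,0,0,-1]]' >/dev/null; python3 gap.py|grep -v 0.03; python3 -m crank '[[0,-0.004,0,0,0,0,-1],[0,0,0,0,0,0,-1],[0,0,0,0,0,0,-1]]' >/dev/null; python3 gap.py|grep -v 0.03
```

```text
edge px [174.3623 220.    ] z 0.012 world [0.5406 0.1735 0.012 ] tool y -56.22 gap if nose at -50: 6.22
pos [0.547  0.1175 0.0467] F [ 0.2 -0.8  6.2]
edge px [175.1449 220.    ] z 0.012 world [0.5402 0.1763 0.012 ] tool y -55.67 gap if nose at -50: 5.67
pos [0.5463 0.1209 0.0467] F [ 0.7 -1.   6.2]
```

```bash
cat > gap2.py <<'E'
from h import *
np.set_printoptions(precision=4,suppress=True)
def f(g,T,tag):
    hsv=cv2.cvtColor(g,cv2.COLOR_BGR2HSV); mk=((hsv[...,0]>14)&(hsv[...,0]<32)&(hsv[...,1]>100)).astype(np.uint8)
    n,L,stt,cc=cv2.connectedComponentsWithStats(mk)
    for i in range(1,n):
        if stt[i,4]>300 and stt[i,3]>40 and stt[i,0]<250:
            m=maskc(L==i); r=np.array([(m[m[:,1]==v,0].min(),v) for v in np.unique(m[:,1])]); r=r[(r[:,1]>190)&(r[:,1]<255)]; ed=r.mean(0)
            o=[]
            for z in(.02,.025,.03,.035):
                p=onz('wrist',[ed],z,T)[0]; o.append(round((-.1741*p[0]+.9847*p[1])*1000,2))
            print(tag,'px',ed,stt[i,:4],'left edge chassis-y at z 20,25,30,35:',o)
if __name__=='__main__':
    f(cv2.imread('w7raw.png'),np.load('T7.npy'),'w7')
    T=tool(); g=grab_frame('wrist'); f(g,T,'now'); s=status.sense(); p=s['position']
    print('tcp along',round((-.1741*p[0]+.9847*p[1])*1000,2),'F',np.round(s['wrist_force'],1),'moment',np.round(s['moment'],2),'tau',np.round(s['effort'],2))
E
python3 gap2.py; python3 -m crank '[[0,-0.002,0,0,0,0,-1],[0,0,0,0,0,0,-1],[0,0,0,0,0,0,-1]]' >/dev/null; python3 gap2.py|tail -2
```

```text
w7 px [103.2031 222.5   ] [ 95 176  39 112] left edge chassis-y at z 20,25,30,35: [np.float64(85.03), np.float64(82.06), np.float64(79.08), np.float64(76.1)]
now px [167.2188 222.5   ] [163 177  18 105] left edge chassis-y at z 20,25,30,35: [np.float64(82.53), np.float64(80.81), np.float64(79.09), np.float64(77.37)]
tcp along 23.91 F [ 1.  -0.9  6. ] moment [-0.23 -0.13  0.21] tau [ -0.31 -40.35  -1.06  -8.71  -0.34   0.05  -0.21]
now px [167.1875 222.5   ] [162 177  19 104] left edge chassis-y at z 20,25,30,35: [np.float64(83.22), np.float64(81.51), np.float64(79.8), np.float64(78.09)]
tcp along 24.71 F [ 0.6 -1.9  5.8] moment [-0.51 -0.23  0.23] tau [ -1.22 -40.24  -1.92  -8.73  -0.6   -0.03  -0.23]
```

```bash
python3 -m crank '[[0,-0.002,0,0,0,0,-1],[0,0,0,0,0,0,-1],[0,0,0,0,0,0,-1]]' >/dev/null; python3 gap2.py|tail -2;  python3 -m crank '[[0,-0.002,0,0,0,0,-1],[0,0,0,0,0,0,-1],[0,0,0,0,0,0,-1]]' >/dev/null; python3 gap2.py|tail -2
```

```text
now px [166.2969 222.5   ] [162 177  19 105] left edge chassis-y at z 20,25,30,35: [np.float64(85.09), np.float64(83.36), np.float64(81.63), np.float64(79.91)]
tcp along 25.99 F [ 1.  -4.3  7.3] moment [-0.75 -0.25  0.25] tau [ -1.73 -40.18  -2.4   -8.75  -0.74  -0.09  -0.24]
now px [165.5312 222.5   ] [161 177  20 104] left edge chassis-y at z 20,25,30,35: [np.float64(86.98), np.float64(85.25), np.float64(83.51), np.float64(81.77)]
tcp along 27.41 F [ 0.1 -4.1  7.1] moment [-0.91 -0.29  0.22] tau [ -2.15 -40.13  -2.79  -8.78  -0.86  -0.13  -0.25]
```

```bash
python3 -m crank '[[0,0.004,0,0,0,0,-1],[0,0.004,0,0,0,0,-1],[0,0.004,0,0,0,0,-1],[0,0,0,0,0,0,-1],[0,0,0,0,0,0,-1]]' >/dev/null; python3 gap2.py|tail -2; python3 gap.py
```

```text
now px [159.5156 222.5   ] [154 175  26 110] left edge chassis-y at z 20,25,30,35: [np.float64(82.2), np.float64(80.32), np.float64(78.45), np.float64(76.58)]
tcp along 18.46 F [0.  0.4 6.3] moment [-0.02 -0.15  0.19] tau [  0.15 -40.4   -0.68  -8.68  -0.21   0.11  -0.2 ]
edge px [174.3478 220.    ] z 0.012 world [0.541  0.1716 0.012 ] tool y -56.24 gap if nose at -50: 6.24
edge px [174.3478 220.    ] z 0.03 world [0.5496 0.1673 0.03  ] tool y -50.56 gap if nose at -50: 0.56
pos [0.5474 0.1155 0.0467] F [ 0.2 -0.4  6.9]
```

```bash
python3 -m crank '[[0,0.001,0,0,0,0,-1],[0,0,0,0,0,0,-1],[0,0,0,0,0,0,-0.5],[0,0,0,0,0,0,-0.2],[0,0,0,0,0,0,-0.2],[0,0,-0.03,0,0,0,-0.2],[0,0,-0.03,0,0,0,-0.2],[0,0,-0.03,0,0,0,-0.2]]' && python3 -m crank '[[0,0,-0.03,0,0,0,0.2],[-0.03,0.02,0,0,0,0,0.2],[-0.03,0.02,0,0,0,0,0.2],[0,0,0,0,0,0,0.2],[0,0,0,0,0,0,0.2],[0,0,0,0,0,0,0.2]]'
python3 - <<'E'
from h import *
T=tool(); np.save('T8.npy',T); g=grab_frame("wrist"); cv2.imwrite('w8raw.png',g); save("w8",g,1.5); print(T)
E
```

```text
time_s: 28.73
position: [0.5459, 0.1136, 0.1353]
ee_rot: [-3.142, 0.004, 0.176]
wrist_force: [0.9, 0.6, -0.4]
width: 0.401
grasp_force: 0.0
time_s: 29.23
position: [0.4951, 0.0641, 0.1652]
ee_rot: [-3.141, -0.0, 0.176]
wrist_force: [1.3, 0.4, 0.1]
width: 0.599
grasp_force: 0.0
[[ 9.84600203e-01  1.74821161e-01 -3.09809468e-05  4.95121246e-01]
 [ 1.74821155e-01 -9.84600083e-01  4.89304322e-04  6.41375969e-02]
 [ 5.50369070e-05 -4.87185260e-04 -9.99999880e-01  1.65223765e-01]
 [ 0.00000000e+00  0.00000000e+00  0.00000000e+00  1.00000000e+00]]
```

View pics/w8.png

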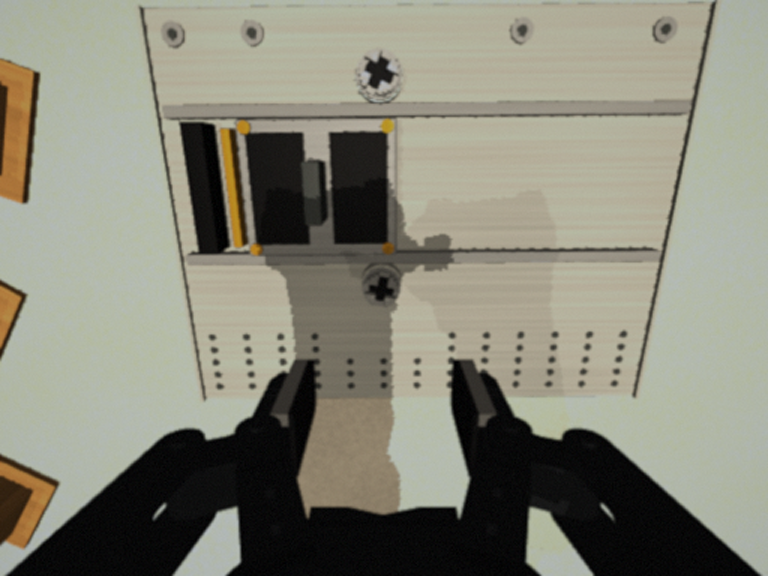

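Wrist view: the carrier stands just short of the strip, with the bar at (231,187). The near screw is at (382,288) and the far screw at (378,72).

```bash
cat > scr.py <<'E'
from h import *
np.set_printoptions(precision=4,suppress=True)
def patch(g,T,c,z,half=.016,n=128,name='wrist'):
    u=np.linspace(half,-half,n); X,Y=np.meshgrid(u,u,indexing='ij') # rows: +x up ; cols: +y left
    p=np.c_[(c[0]+X).ravel(),(c[1]+Y).ravel(),np.full(n*n,z)]
    m=proj(name,p,T).astype(np.float32).reshape(n,n,2); return cv2.remap(g,m,None,cv2.INTER_CUBIC),X,Y
def cross(g,T,c,z,thr=None):
    c=np.array(c,float)
    for _ in range(4):
        P,X,Y=patch(g,T,c,z); G=cv2.cvtColor(P,cv2.COLOR_BGR2GRAY).astype(float); r=np.hypot(X,Y)
        d=(G<(np.percentile(G[r<.011],30) if thr is None else thr))&(r<.0105); dc=np.array([X[d].mean(),Y[d].mean()]); c=c+dc
    th=np.arctan2(Y-dc[1],X-dc[0]); a=np.angle((np.exp(4j*th[d])*r[d]**2).sum())/4
    return c,np.degrees(a),P,d.mean()
if __name__=='__main__':
    out=[]
    for f,n,c in(('8','near',(.485,.061)),('8','far',(.6197,.088)),('7','far',(.6197,.088)),('5','far',(.6197,.088)),('6','near',(.485,.061))):
        g=cv2.imread(f'w{f}raw.png'); T=np.load(f'T{f}.npy'); r=cross(g,T,c,.0335); print(f,n,r[0],'angle',round(r[1],1)); out.append(cv2.resize(r[2],(150,150)))
    cv2.imwrite('pics/scr.png',np.hstack(out))
    g=cv2.imread('w8raw.png'); T=np.load('T8.npy')
    d=onz('wrist',np.array([[244,127],[387,126],[256,249],[389,248.]])/1.5,.032,T).mean(0); al=-.1741*d[0]+.9847*d[1]; print('carrier',d,'along',al*1000,'nose',al*1000+50)
    # strip: bar left top edge z=.03, px
    e=onz('wrist',np.array([[228,187.]])/1.5,.03,T)[0]; print('strip left edge along',(-.1741*e[0]+.9847*e[1])*1000)
E
python3 scr.py
```

```text
8 near [0.4876 0.0646] angle -0.5
8 far [0.6195 0.0894] angle -16.5
7 far [0.6194 0.0894] angle -16.0
5 far [0.6201 0.0902] angle -16.4
6 near [0.4867 0.0624] angle -1.2
carrier [0.5456 0.1152 0.032 ] along 18.483942936481977 nose 68.48394293648198
strip left edge along 77.67463803321426
```

View pics/scr.png

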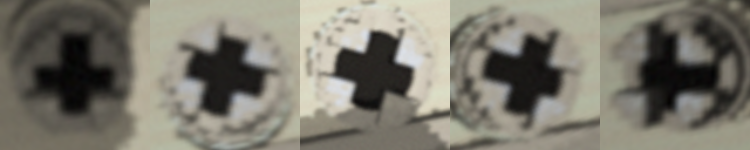

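Patches: the near cross lies at yaw about -0.5° (turn about 0.18 rad) and the far one at about -16.3° (about 0.46 rad). The screws are at (0.487, 0.0645) and (0.620, 0.089), about 134 mm apart, against 136 given. Next I'll look at the driver.

```bash
python3 -m crank '[[0.0025,-0.0387,-0.008,0,0,0,0.2],[0.0025,-0.0387,-0.008,0,0,0,0.2],[0.0025,-0.0387,-0.008,0,0,0,0.2],[0.0025,-0.0387,-0.008,0,0,0,0.5],[0.0025,-0.0387,-0.008,0,0,0,0.5],[0.0025,-0.0387,-0.008,0,0,0,0.5],[0.0025,-0.0387,-0.008,0,0,0,0.5],[0,0,0,0,0,0,0.5]]' && python3 -m crank '[[0,0,0,0,0,0,0.5],[0,0,0,0,0,0,0.5]]'
python3 - <<'E'
from h import *
T=tool(); np.save('T9.npy',T); g=grab_frame("wrist"); cv2.imwrite('w9raw.png',g); print(T)
for d in nets.trace('driver_handle','wrist')[:3]: print(d['score'],d['rect'])
t=grab_frame('top'); s=grab_frame('side')
cv2.imwrite('pics/w9.png',np.hstack([cv2.resize(g,None,fx=1,fy=1),cv2.resize(s[290:365,185:245],(288,360)).copy()[:384,:] if 0 else cv2.resize(s[290:370,185:245],(288,384))]))
E
```

```text
time_s: 29.95
position: [0.4613, 0.3472, 0.2228]
ee_rot: [-3.13, -0.003, 0.192]
wrist_force: [-1.0, 1.0, 0.8]
width: 0.752
grasp_force: 0.0
time_s: 30.12
position: [0.4648, 0.334, 0.2205]
ee_rot: [3.141, 0.001, 0.177]
wrist_force: [0.7, -0.5, -0.5]
width: 0.748
grasp_force: 0.0
[[ 9.84293919e-01  1.76536322e-01 -6.38192428e-04  4.64768851e-01]
 [ 1.76535507e-01 -9.84293585e-01 -1.16349381e-03  3.33986682e-01]
 [-8.33567631e-04  1.03255626e-03 -9.99999119e-01  2.20518043e-01]
 [ 0.00000000e+00  0.00000000e+00  0.00000000e+00  1.00000000e+00]]
0.77 [213.9, 69.7, 45.4, 44.9]
```

View pics/w9.png

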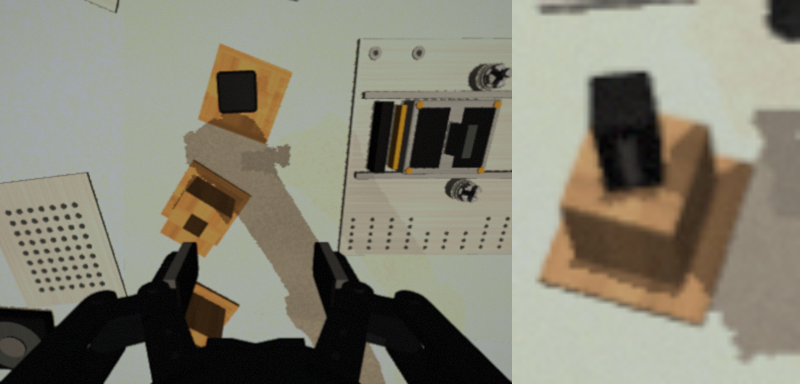

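The handle top is at (237,92), 38 px square and almost in line with the image. It stands in the farthest stand; the two empty ones are at (205,205) and (212,312).

```bash
python3 - <<'E'
from h import *
from scr import patch
np.set_printoptions(precision=4,suppress=True)
g=cv2.imread('w9raw.png'); T=np.load('T9.npy'); G=cv2.cvtColor(g,cv2.COLOR_BGR2GRAY)
for thr in (50,70):
    m=np.zeros_like(G); m[60:125,205:270]=(G[60:125,205:270]<thr)
    n,L,s,c=cv2.connectedComponentsWithStats(m); i=1+s[1:,4].argmax(); p=onz('wrist',maskc(L==i),.142,T)[:,:2]
    print(s[i],p.mean(0),cv2.minAreaRect((p*1000).astype(np.float32)))
# stand top: wood outline
hsv=cv2.cvtColor(g,cv2.COLOR_BGR2HSV); 
cv2.imwrite('pics/st.png',cv2.resize(patch(g,T,(.55,.357),.072,.06,300)[0],(450,450)))
E
python3 go.py .545 .358 .088 10
```

```text
[ 217   71   40   43 1586] [0.5493 0.3635] ((548.869140625, 363.32904052734375), (29.38833236694336, 28.766103744506836), 11.85232925415039)
[ 216   70   41   44 1654] [0.5493 0.3635] ((548.919189453125, 363.4074401855469), (29.824073791503906, 29.29517936706543), 12.192880630493164)
pos [0.4655 0.3321 0.2209] yaw 9.95 tilt [-0.001 -0.001] q7 -2.14 W 0.747 F [-0.1  0.1  0.1] G 0.0 t 30.3
now-axes [ 0.0829 -0.0119  0.1328] want-axes [ 0.0828 -0.0117  0.1329] turn_z -0.0009
```

View pics/st.png

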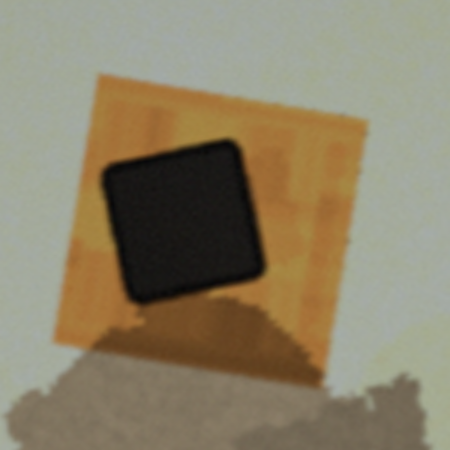

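Patch: the handle is a 29 mm square with centre at (185,222), and the stand's base centre works out to (0.5495, 0.3638) on the table. The handle is at (0.549, 0.3634), yaw 12°, and standing centred. I'll grip it at yaw 102°.

```bash
python3 -m crank '[[0,0,0,0,0,-0.1236,1],[0,0,0,0,0,-0.1236,1],[0,0,0,0,0,-0.1236,1],[0,0,0,0,0,-0.1236,1],[0,0,0,0,0,-0.1236,1],[0,0,0,0,0,-0.1236,1],[0,0,0,0,0,-0.1236,1],[0,0,0,0,0,-0.1236,1]]' >/dev/null && python3 -m crank '[[0,0,0,0,0,-0.1236,1],[0,0,0,0,0,-0.1236,1],[0,0,0,0,0,-0.1236,1],[0,0,0,0,0,-0.1236,1],[0,0,0,0,0,-0.1236,1],[0.0045,0.0295,0,0,0,0,1],[0.0045,0.0295,0,0,0,0,1],[0.0045,0.0295,0,0,0,0,1]]' >/dev/null && python3 -m crank '[[0,0,0.025,0,0,0,1],[0,0,0,0,0,0,1],[0,0,0,0,0,0,1],[0,0,0,0,0,0,1]]'; python3 go.py .5490 .3634 .088 102
```

```text
time_s: 31.98
position: [0.5479, 0.3652, 0.1967]
ee_rot: [-3.141, 0.0, 1.783]
wrist_force: [0.1, -0.6, -0.3]
width: 0.996
grasp_force: 0.0
pos [0.5479 0.3652 0.1967] yaw 102.17 tilt [ 0.001 -0.   ] q7 -0.73 W 0.996 F [ 0.1 -0.6 -0.3] G 0.0 t 32.0
now-axes [-0.002   0.0008  0.1087] want-axes [-0.002   0.0007  0.1087] turn_z 0.003
```

```bash
python3 -m crank '[[-0.002,0.0007,0.027,0,0,0.003,1],[0,0,0.027,0,0,0,1],[0,0,0.027,0,0,0,1],[0,0,0.027,0,0,0,1],[0,0,0,0,0,0,1],[0,0,0,0,0,0,1]]' && python3 -m crank '[[0,0,0,0,0,0,0],[0,0,0,0,0,0,-0.3],[0,0,0,0,0,0,-0.6],[0,0,0,0,0,0,-1],[0,0,0,0,0,0,-1],[0,0,0,0,0,0,-1],[0,0,0,0,0,0,-1]]' 90; python3 go.py .5490 .3634 .088 102
```

```text
time_s: 32.48
position: [0.5489, 0.3635, 0.0886]
ee_rot: [-3.14, 0.001, 1.781]
wrist_force: [-0.2, 0.8, 1.5]
width: 1.001
grasp_force: 0.0
time_s: 33.07
position: [0.5502, 0.3646, 0.0897]
ee_rot: [3.139, -0.001, 1.78]
wrist_force: [-0.3, 0.2, 5.3]
width: 0.342
grasp_force: 89.0
pos [0.5502 0.3646 0.0897] yaw 101.99 tilt [-0.002  0.001] q7 -0.79 W 0.342 F [-0.3  0.2  5.3] G 89.0 t 33.1
now-axes [-0.0009 -0.0014  0.0017] want-axes [-0.0009 -0.0014  0.0017] turn_z -0.0001
```

```bash
python3 -m crank '[[0,0,-0.03,0,0,0,-1],[0,0,-0.04,0,0,0,-1],[0,0,-0.04,0,0,0,-1],[0,0,0,0,0,0,-1],[0,0,0,0,0,0,-1]]' && python3 -m crank '[[-0.035,-0.0155,0,0,0,0,-1],[-0.035,-0.0155,0,0,0,0,-1],[-0.035,-0.0155,0,0,0,0,-1],[-0.035,-0.0155,0,0,0,0,-1],[-0.035,-0.0155,0,0,0,0,-1],[-0.035,-0.0155,0,0,0,0,-1],[-0.035,-0.0155,0,0,0,0,-1],[-0.035,-0.0155,0,0,0,0,-1]]' >/dev/null && python3 -m crank '[[0,0,0,0,0,-0.123,-1],[0,0,0,0,0,-0.123,-1],[0,0,0,0,0,-0.123,-1],[0,0,0,0,0,-0.123,-1],[0,0,0,0,0,-0.123,-1],[0,0,0,0,0,-0.123,-1],[0,0,0,0,0,-0.123,-1],[0,0,0,0,0,-0.123,-1]]' >/dev/null && python3 -m crank '[[0,0,0,0,0,-0.123,-1],[0,0,0,0,0,-0.123,-1],[0,0,0,0,0,-0.123,-1],[0,0,0,0,0,0,-1],[0,0,0,0,0,0,-1],[0,0,0,0,0,0,-1]]'; python3 go.py .4868 .0645 .13 179.5
```

```text
time_s: 33.48
position: [0.5504, 0.3651, 0.2011]
ee_rot: [3.137, -0.003, 1.78]
wrist_force: [0.7, 0.2, -1.9]
width: 0.339
grasp_force: 89.1
time_s: 35.32
position: [0.4859, 0.0638, 0.1974]
ee_rot: [-3.141, -0.002, 3.131]
wrist_force: [-0.4, 0.3, -1.4]
width: 0.342
grasp_force: 89.3
pos [0.4859 0.0638 0.1974] yaw 179.37 tilt [0.    0.002] q7 0.77 W 0.342 F [-0.4  0.3 -1.4] G 89.3 t 35.3
now-axes [-0.0011  0.0007  0.0674] want-axes [-0.0009  0.0007  0.0674] turn_z -0.0022
```

```bash
python3 -m crank '[[0,0.0007,0.0255,0,0,-0.002,-1],[0,0,0.0255,0,0,0,-1],[0,0,0.0255,0,0,0,-1],[0,0,0,0,0,0,-1],[0,0,0,0,0,0,-1]]' >/dev/null; python3 go.py .4859 .0645 .1109 179.5; python3 -m crank '[[0,0,0.003,0,0,0,-1],[0,0,0.003,0,0,0,-1],[0,0,0,0,0,0,-1],[0,0,0,0,0,0,-1]]'; python3 -m crank '[[0,0,0.003,0,0,0,-1],[0,0,0.001,0,0,0,-1],[0,0,0,0,0,0,-1],[0,0,0,0,0,0,-1]]';python3 go.py .4859 .0645 .1109 179.5
```

```text
pos [0.4857 0.0648 0.1211] yaw 179.6 tilt [0.001 0.003] q7 0.65 W 0.341 F [ 0.3 -0.3  0.3] G 89.3 t 35.7
now-axes [-0.0002 -0.0003  0.0102] want-axes [-0.0002 -0.0003  0.0102] turn_z 0.0018
time_s: 36.07
position: [0.4869, 0.065, 0.1165]
ee_rot: [3.141, 0.001, 3.135]
wrist_force: [0.4, 0.6, -0.5]
width: 0.341
grasp_force: 89.3
time_s: 36.4
position: [0.4865, 0.0649, 0.1117]
ee_rot: [3.142, -0.0, 3.135]
wrist_force: [-0.2, 0.1, -0.7]
width: 0.339
grasp_force: 89.3
pos [0.4865 0.0649 0.1117] yaw 179.63 tilt [-0.  0.] q7 0.64 W 0.339 F [-0.2  0.1 -0.7] G 89.3 t 36.4
now-axes [ 0.0006 -0.0004  0.0008] want-axes [ 0.0005 -0.0004  0.0008] turn_z 0.0023
```

```bash
python3 -m crank '[[0,0,0.002,0,0,0,-1],[0,0,0.002,0,0,0,-1],[0,0,0,0,0,0,-1],[0,0,0,0,0,0,-1]]';python3 go.py .4865 .0649 .1109 179.5
```

```text
time_s: 36.73
position: [0.487, 0.0653, 0.1097]
ee_rot: [-3.14, 0.002, 3.135]
wrist_force: [-3.3, -1.4, 14.2]
width: 0.343
grasp_force: 91.6
pos [0.487  0.0653 0.1097] yaw 179.65 tilt [ 0.001 -0.002] q7 0.63 W 0.343 F [-3.3 -1.4 14.2] G 91.6 t 36.7
now-axes [ 0.0005 -0.0004 -0.0012] want-axes [ 0.0005 -0.0004 -0.0012] turn_z 0.0026
```

```bash
python3 -m crank '[[0,0,0,0,0,0.12,-1],[0,0,0.0001,0,0,0.12,-1],[0,0,0.0002,0,0,0.12,-1],[0,0,0.0002,0,0,0.12,-1],[0,0,0.0002,0,0,0.12,-1],[0,0,0.0002,0,0,0.12,-1],[0,0,0.0002,0,0,0.12,-1],[0,0,0.0002,0,0,0.12,-1]]'; python3 -c "from h import *;s=st();print(s['moment'],s['q'][6])"
```

```text
time_s: 37.4
position: [0.4873, 0.0653, 0.1086]
ee_rot: [3.14, 0.002, 2.17]
wrist_force: [-2.1, -0.6, 14.6]
width: 0.344
grasp_force: 91.2
[-0.44236669  0.76961129  0.0685051 ] -0.13030135897415882
```

```bash
python3 -m crank '[[0,0,0.0002,0,0,0.12,-1],[0,0,0.0002,0,0,0.12,-1],[0,0,0.0002,0,0,0.12,-1],[0,0,0.0002,0,0,0.12,-1],[0,0,0.0002,0,0,0.12,-1],[0,0,0.0002,0,0,0.12,-1],[0,0,0.0002,0,0,0.12,-1],[0,0,0.0002,0,0,0.12,-1]]'; python3 -c "from h import *;s=st();print(s['moment'],s['q'][6])"; python3 -m crank '[[0,0,0.0002,0,0,0.12,-1],[0,0,0.0002,0,0,0.12,-1],[0,0,0.0002,0,0,0.12,-1],[0,0,0.0002,0,0,0.12,-1],[0,0,0,0,0,0,-1]]'; python3 -c "from h import *;s=st();print(s['moment'],s['q'][6])"
```

```text
time_s: 38.07
position: [0.4876, 0.0651, 0.1071]
ee_rot: [3.138, -0.001, 1.21]
wrist_force: [-2.7, -0.6, 14.4]
width: 0.341
grasp_force: 91.3
[-0.41691989  0.666231    0.03681554] -0.8524714885487581
time_s: 38.48
position: [0.4878, 0.0648, 0.1064]
ee_rot: [3.138, -0.002, 0.732]
wrist_force: [-3.1, -1.7, 14.4]
width: 0.342
grasp_force: 91.3
[-0.49512544  0.65663367  0.07637796] -1.2016115812089352
```

```bash
python3 -m crank '[[0,0,0.0002,0,0,0.12,-1],[0,0,0.0002,0,0,0.1,-1],[0,0,0,0,0,0,-1]]'; python3 -c "from h import *;s=st();print(s['moment'],s['q'][6])"; python3 -m crank '[[0,0,0,0,0,0.06,-1],[0,0,0,0,0,0.06,-1],[0,0,0,0,0,0,-1]]'; python3 -c "from h import *;s=st();print(s['moment'],s['q'][6])"
```

```text
time_s: 38.73
position: [0.4878, 0.0647, 0.106]
ee_rot: [3.139, -0.003, 0.512]
wrist_force: [-2.2, -1.3, 15.2]
width: 0.346
grasp_force: 91.3
[-0.56103128  0.63482544  0.04300403] -1.359855118123722
time_s: 38.98
position: [0.4878, 0.0646, 0.1059]
ee_rot: [3.139, -0.003, 0.395]
wrist_force: [-2.5, -1.7, 14.9]
width: 0.343
grasp_force: 91.3
[-0.62682054  0.58270398  0.14073158] -1.4444470606942446
```

```bash
python3 -m crank '[[0,0,0,0,0,0.06,-1],[0,0,0,0,0,0.06,-1],[0,0,0,0,0,0,-1]]'; python3 -c "from h import *;s=st();print(s['moment'],s['q'][6])"
```

```text
time_s: 39.23
position: [0.4878, 0.0646, 0.1059]
ee_rot: [3.14, -0.003, 0.276]
wrist_force: [-2.5, -1.9, 15.3]
width: 0.344
grasp_force: 91.4
[-0.66709479  0.62125814  0.38584622] -1.5296722453823568
```

Near screw: it sank 3.8 mm (2.4 rad) and the torque rose to 0.39 N m with no more sinking, so it is tight. I'll relieve, lift and go to the far screw.

```bash
python3 -m crank '[[0,0,0,0,0,-0.075,-1],[0,0,0,0,0,-0.075,-1],[0,0,-0.01,0,0,0,-1],[0,0,-0.03,0,0,0,-1],[0,0,-0.035,0,0,0,-1],[0,0,0,0,0,0,-1]]' && python3 -m crank '[[0,0,0,0,0,-0.1216,-1],[0,0,0,0,0,-0.1216,-1],[0,0,0,0,0,-0.1216,-1],[0,0,0,0,0,-0.1216,-1],[0,0,0,0,0,-0.1216,-1],[0,0,0,0,0,-0.1216,-1],[0,0,0,0,0,-0.1216,-1],[0,0,0,0,0,-0.1216,-1]]' >/dev/null&& python3 -m crank '[[0,0,0,0,0,-0.1216,-1],[0,0,0,0,0,-0.1216,-1],[0,0,0,0,0,-0.1216,-1],[0,0,0,0,0,-0.1216,-1],[0,0,0,0,0,-0.1216,-1],[0,0,0,0,0,-0.1216,-1],[0,0,0,0,0,-0.1216,-1],[0,0,0,0,0,-0.1216,-1]]' >/dev/null && python3 -m crank '[[0,0,0,0,0,-0.1216,-1],[0,0,0,0,0,-0.1216,-1],[0,0,0,0,0,-0.1216,-1],[0,0,0,0,0,-0.1216,-1],[0,0,0,0,0,0,-1],[0,0,0,0,0,0,-1]]'; python3 go.py .6205 .0892 .13 163.7; python3 - <<'E'
from h import *
from scr import cross
T=tool(); g=grab_frame('wrist'); cv2.imwrite('w10raw.png',g); np.save('T10.npy',T)
g=grab_frame('top')
for n,c in(('near',(.485,.064)),('far',(.619,.089))):
    r=cross(g,None,c,.032) if 0 else None
E
```

```text
time_s: 39.73
position: [0.4905, 0.0661, 0.1841]
ee_rot: [3.139, -0.012, 0.426]
wrist_force: [1.3, -0.3, -1.4]
width: 0.345
grasp_force: 90.9
time_s: 41.57
position: [0.4863, 0.0649, 0.1782]
ee_rot: [3.141, -0.001, 2.854]
wrist_force: [0.1, 0.1, -0.1]
width: 0.34
grasp_force: 90.8
pos [0.4863 0.0649 0.1782] yaw 163.53 tilt [-0.     0.001] q7 0.58 W 0.34 F [ 0.1  0.1 -0.1] G 90.8 t 41.6
now-axes [-0.1219  0.0614  0.0481] want-axes [-0.122   0.061   0.0482] turn_z -0.0029
```

```bash
python3 -m crank '[[-0.0305,0.0152,0,0,0,-0.003,-1],[-0.0305,0.0152,0,0,0,0,-1],[-0.0305,0.0153,0,0,0,0,-1],[-0.0305,0.0153,0,0,0,0,-1],[0,0,0.025,0,0,0,-1],[0,0,0.025,0,0,0,-1],[0,0,0,0,0,0,-1],[0,0,0,0,0,0,-1]]' >/dev/null && python3 -m crank '[[0,0,0,0,0,0,-1],[0,0,0,0,0,0,-1]]'>/dev/null; python3 go.py .6205 .0892 .12 163.7
```

```text
pos [0.6215 0.0901 0.1306] yaw 163.87 tilt [-0.002 -0.003] q7 0.6 W 0.337 F [0.  0.9 0.1] G 90.8 t 42.5
now-axes [ 0.0007 -0.0012  0.0106] want-axes [ 0.0007 -0.0012  0.0106] turn_z 0.0029
```

```bash
python3 -m crank '[[0.0006,-0.001,0.005,0,0,0,-1],[0,0,0.005,0,0,0,-1],[0,0,0,0,0,0,-1],[0,0,0.003,0,0,0,-1],[0,0,0.002,0,0,0,-1],[0,0,0,0,0,0,-1],[0,0,0,0,0,0,-1]]'; python3 -m crank '[[0,0,0.003,0,0,0,-1],[0,0,0.001,0,0,0,-1],[0,0,0,0,0,0,-1],[0,0,0,0,0,0,-1]]'; python3 go.py .6205 .0892 .1105 163.7
```

```text
time_s: 43.08
position: [0.6197, 0.0887, 0.1135]
ee_rot: [3.142, -0.0, 2.86]
wrist_force: [0.1, -1.1, -1.0]
width: 0.34
grasp_force: 90.8
time_s: 43.42
position: [0.6202, 0.089, 0.1102]
ee_rot: [3.141, 0.001, 2.86]
wrist_force: [0.1, 0.0, 2.2]
width: 0.339
grasp_force: 91.4
pos [0.6202 0.089  0.1102] yaw 163.88 tilt [-0.001 -0.001] q7 0.59 W 0.339 F [0.1 0.  2.2] G 91.4 t 43.4
now-axes [-0.0003  0.0003 -0.0003] want-axes [-0.0003  0.0003 -0.0003] turn_z 0.0032
```

```bash
python3 -m crank '[[0,0,0.002,0,0,0,-1],[0,0,0.001,0,0,0,-1],[0,0,0,0,0,0,-1]]'; python3 -m crank '[[0,0,0,0,0,0.12,-1],[0,0,0.0001,0,0,0.12,-1],[0,0,0.0002,0,0,0.12,-1],[0,0,0.0002,0,0,0.12,-1],[0,0,0.0002,0,0,0.12,-1],[0,0,0.0002,0,0,0.12,-1],[0,0,0.0002,0,0,0.12,-1],[0,0,0.0002,0,0,0.12,-1]]'; python3 -c "from h import *;s=st();print(s['moment'],s['q'][6])"
```

```text
time_s: 43.67
position: [0.6204, 0.0891, 0.1094]
ee_rot: [3.141, 0.002, 2.86]
wrist_force: [-3.3, -1.4, 14.2]
width: 0.344
grasp_force: 92.8
time_s: 44.33
position: [0.6207, 0.0899, 0.1084]
ee_rot: [3.138, 0.0, 1.895]
wrist_force: [-3.6, -0.5, 13.2]
width: 0.34
grasp_force: 92.7
[-0.11677172  0.80526419  0.11025736] -0.20117552420356707
```

```bash
python3 -m crank '[[0,0,0.0002,0,0,0.12,-1],[0,0,0.0002,0,0,0.12,-1],[0,0,0.0002,0,0,0.12,-1],[0,0,0.0002,0,0,0.12,-1],[0,0,0.0002,0,0,0.12,-1],[0,0,0.0002,0,0,0.12,-1],[0,0,0.0002,0,0,0.12,-1],[0,0,0.0002,0,0,0.12,-1]]'; python3 -c "from h import *;s=st();print(s['moment'],s['q'][6])"
```

```text
time_s: 45.0
position: [0.6213, 0.0895, 0.1069]
ee_rot: [3.139, -0.003, 0.935]
wrist_force: [-1.1, -0.1, 12.8]
width: 0.343
grasp_force: 92.7
[-0.1517007   0.6039065   0.06783595] -0.9592414661220069
```

```bash
python3 -m crank '[[0,0,0.0002,0,0,0.12,-1],[0,0,0.0002,0,0,0.12,-1],[0,0,0.0002,0,0,0.12,-1],[0,0,0,0,0,0.06,-1],[0,0,0,0,0,0,-1]]'; python3 -c "from h import *;s=st();print(s['moment'],s['q'][6])";  python3 -m crank '[[0,0,0,0,0,0.06,-1],[0,0,0,0,0,0.06,-1],[0,0,0,0,0,0,-1]]'; python3 -c "from h import *;s=st();print(s['moment'],s['q'][6])"
```

```text
time_s: 45.42
position: [0.6213, 0.0893, 0.1062]
ee_rot: [3.14, -0.004, 0.519]
wrist_force: [-0.8, -0.5, 12.6]
width: 0.337
grasp_force: 92.6
[-0.19136664  0.5428408   0.08859607] -1.2823594069098119
time_s: 45.67
position: [0.6213, 0.0893, 0.1062]
ee_rot: [3.14, -0.004, 0.4]
wrist_force: [-1.7, -0.2, 12.6]
width: 0.339
grasp_force: 92.5
[-0.11627611  0.52864486  0.17527925] -1.3744901162397711
```

```bash
python3 -m crank '[[0,0,0,0,0,0.06,-1],[0,0,0,0,0,0.06,-1],[0,0,0,0,0,0,-1]]'; python3 -c "from h import *;s=st();print(s['moment'],s['q'][6])"; python3 -m crank '[[0,0,0,0,0,-0.1,-1],[0,0,0,0,0,-0.1,-1],[0,0,-0.01,0,0,0,-1],[0,0,-0.04,0,0,0,-1],[0,0,-0.04,0,0,0,-1],[0,0,0,0,0,0,-1],[0,0,0,0,0,0,-1]]' ; python3 go.py .5502 .3646 .2 102
```

```text
time_s: 45.92
position: [0.6213, 0.0892, 0.1062]
ee_rot: [3.141, -0.004, 0.281]
wrist_force: [-2.2, -1.1, 12.9]
width: 0.341
grasp_force: 92.6
[-0.15830364  0.57628455  0.38471976] -1.4663951388205905
time_s: 46.5
position: [0.6212, 0.0891, 0.1959]
ee_rot: [3.14, -0.006, 0.479]
wrist_force: [-0.3, 0.4, -1.5]
width: 0.34
grasp_force: 90.8
pos [0.6212 0.0891 0.1959] yaw 27.45 tilt [-0.005  0.004] q7 -1.3 W 0.34 F [-0.3  0.4 -1.5] G 90.8 t 46.5
now-axes [ 0.064  -0.2772 -0.0042] want-axes [ 0.2843 -0.0122 -0.0041] turn_z -1.3012
```

```bash
python3 -m crank '[[0,0,0,0,0,-0.1183,-1],[0,0,0,0,0,-0.1183,-1],[0,0,0,0,0,-0.1183,-1],[0,0,0,0,0,-0.1183,-1],[0,0,0,0,0,-0.1183,-1],[0,0,0,0,0,-0.1183,-1],[0,0,0,0,0,-0.1183,-1],[0,0,0,0,0,-0.1183,-1]]' >/dev/null && python3 -m crank '[[0,0,0,0,0,-0.1183,-1],[0,0,0,0,0,-0.1183,-1],[0,0,0,0,0,-0.1183,-1],[0,0,0,0,0,0,-1]]' >/dev/null && python3 -m crank '[[0.0355,-0.0015,0,0,0,0,-1],[0.0355,-0.0015,0,0,0,0,-1],[0.0355,-0.0015,0,0,0,0,-1],[0.0355,-0.0015,0,0,0,0,-1],[0.0355,-0.0015,0,0,0,0,-1],[0.0355,-0.0015,0,0,0,0,-1],[0.0355,-0.0015,0,0,0,0,-1],[0.0355,-0.0015,0,0,0,0,-1]]' >/dev/null && python3 -m crank '[[0,0,0,0,0,0,-1],[0,0,0,0,0,0,-1],[0,0,0,0,0,0,-1]]'; python3 go.py .5502 .3646 .0897 102
```

```text
time_s: 48.42
position: [0.5482, 0.3631, 0.1918]
ee_rot: [-3.139, 0.002, 1.78]
wrist_force: [-0.1, -0.6, -0.5]
width: 0.339
grasp_force: 90.8
pos [0.5482 0.3631 0.1918] yaw 101.98 tilt [ 0.002 -0.002] q7 -0.65 W 0.339 F [-0.1 -0.6 -0.5] G 90.8 t 48.4
now-axes [0.0013 0.0025 0.1021] want-axes [0.001  0.0023 0.1021] turn_z -0.0004
```

```bash
python3 -m crank '[[0.001,0.0023,0,0,0,0,-1],[0,0,0.03,0,0,0,-1],[0,0,0.03,0,0,0,-1],[0,0,0.03,0,0,0,-1],[0,0,0,0,0,0,-1],[0,0,0,0,0,0,-1],[0,0,0,0,0,0,-1]]'; python3 -m crank '[[0,0,0.004,0,0,0,-1],[0,0,0.004,0,0,0,-1],[0,0,0.003,0,0,0,-1],[0,0,0,0,0,0,-1],[0,0,0,0,0,0,-1]]'; python3 go.py .5502 .3646 .0897 102
```

```text
time_s: 49.0
position: [0.5522, 0.3651, 0.1046]
ee_rot: [3.139, -0.001, 1.779]
wrist_force: [-0.5, -0.5, -1.0]
width: 0.34
grasp_force: 92.5
time_s: 49.42
position: [0.5507, 0.3653, 0.0923]
ee_rot: [3.142, 0.0, 1.782]
wrist_force: [0.1, 0.4, -0.9]
width: 0.341
grasp_force: 92.6
pos [0.5507 0.3653 0.0923] yaw 102.07 tilt [-0. -0.] q7 -0.69 W 0.341 F [ 0.1  0.4 -0.9] G 92.6 t 49.4
now-axes [-0.0006 -0.0006  0.0026] want-axes [-0.0006 -0.0006  0.0026] turn_z 0.0013
```

```bash
python3 -m crank '[[-0.0006,-0.0006,0.0015,0,0,0,-1],[0,0,0.002,0,0,0,-1],[0,0,0,0,0,0,-1],[0,0,0,0,0,0,-1]]'; python3 -m crank '[[0,0,0,0,0,0,-0.25],[0,0,0,0,0,0,-0.1],[0,0,0,0,0,0,0.3],[0,0,0,0,0,0,0.8],[0,0,0,0,0,0,1],[0,0,0,0,0,0,1]]'; python3 -m crank '[[0,0,-0.03,0,0,0,1],[0,0,-0.04,0,0,0,1],[0,0,-0.04,0,0,0,1],[-0.03,-0.03,0,0,0,0,1],[-0.02,-0.04,0,0,0,0,1],[0,0,0,0,0,0,1],[0,0,0,0,0,0,1]]'; python3 go.py .47 .33 .2 10
```

```text
time_s: 49.75
position: [0.5504, 0.3648, 0.0896]
ee_rot: [3.141, -0.0, 1.781]
wrist_force: [-0.9, -0.9, 5.0]
width: 0.342
grasp_force: 92.7
time_s: 50.25
position: [0.5502, 0.3647, 0.0885]
ee_rot: [-3.141, -0.0, 1.782]
wrist_force: [-0.2, 0.1, -0.2]
width: 0.986
grasp_force: 0.0
time_s: 50.83
position: [0.4921, 0.3009, 0.198]
ee_rot: [-3.138, 0.003, 1.782]
wrist_force: [0.6, 1.6, 1.1]
width: 1.004
grasp_force: 0.0
pos [0.4921 0.3009 0.198 ] yaw 102.09 tilt [ 0.001 -0.006] q7 -0.63 W 1.004 F [0.6 1.6 1.1] G 0.0 t 50.8
now-axes [ 0.0331 -0.0155 -0.0021] want-axes [-0.0167 -0.0325 -0.002 ] turn_z 1.6073
```

```bash
python3 -m crank '[[0,0,0,0,0,0.1236,1],[0,0,0,0,0,0.1236,1],[0,0,0,0,0,0.1236,1],[0,0,0,0,0,0.1236,1],[0,0,0,0,0,0.1236,1],[0,0,0,0,0,0.1236,1],[0,0,0,0,0,0.1236,1],[0,0,0,0,0,0.1236,1]]' >/dev/null && python3 -m crank '[[0,0,0,0,0,0.1236,1],[0,0,0,0,0,0.1236,1],[0,0,0,0,0,0.1236,1],[0,0,0,0,0,0.1236,1],[0,0,0,0,0,0.1236,1],[-0.017,0.015,-0.022,0,0,0,1],[0,0.015,0,0,0,0,0.5],[0,0,0,0,0,0,0.5]]' >/dev/null && python3 -m crank '[[0,0,0,0,0,0,0.5],[0,0,0,0,0,0,0.5]]'
cat > chk.py <<'E'
from h import *
from scr import cross
np.set_printoptions(precision=4,suppress=True)
T=tool(); g=grab_frame('wrist'); cv2.imwrite('w11raw.png',g); np.save('T11.npy',T); print(T[:3,3])
G=cv2.cvtColor(g,cv2.COLOR_BGR2GRAY)
u,v=proj('wrist',[[.549,.3635,.142]],T)[0].astype(int); print('handle px',u,v)
t,l=max(v-40,0),max(u-40,0); m=np.zeros_like(G); m[t:v+40,l:u+40]=G[t:v+40,l:u+40]<60
n,L,s,c=cv2.connectedComponentsWithStats(m)
i=L[v,u] or 1+s[1:,4].argmax(); p=onz('wrist',maskc(L==i),.142,T)[:,:2]; print('handle',s[i],p.mean(0),cv2.minAreaRect((p*1000).astype(np.float32)))
for n,c in(('near',(.4875,.065)),('far',(.6205,.0892))):
    r=cross(g,T,c,.0305); print(n,proj('wrist',[[*c,.0305]],T)[0],r[0],'angle',round(r[1],1),'dark frac',round(r[3],2))
E
python3 chk.py
```

```text
time_s: 52.33
position: [0.4839, 0.2728, 0.2204]
ee_rot: [-3.14, -0.0, 0.176]
wrist_force: [0.2, 0.8, -0.4]
width: 0.749
grasp_force: 0.0
[0.4839 0.2728 0.2204]
handle px 152 103
handle [ 132   81   60   42 2161] [0.5515 0.3571] ((551.5581665039062, 356.2555236816406), (28.887039184570312, 43.313232421875), 13.397614479064941)
near [418.3554 197.9133] [0.4873 0.0671] angle -41.3 dark frac 0.11
far [440.0088  82.7096] [0.6196 0.0916] angle -41.6 dark frac 0.11
```

```bash
python3 - <<'E'
from h import *
g=grab_frame("top"); hsv=cv2.cvtColor(g,cv2.COLOR_BGR2HSV); mk=((hsv[...,0]>14)&(hsv[...,0]<32)&(hsv[...,1]>90)).astype(np.uint8)
n,L,s,c=cv2.connectedComponentsWithStats(mk)
for i in range(1,n):
    if s[i,4]>12 and 140<s[i,0]<500: print(s[i],*bar("top",L==i,.02))
E
```

```text
[185 165   6  25  57] [0.53371763 0.17322562] 10.306803927644637 [ 7.00003249 73.07075401]
[350 182  18  13 152] [ 0.50051423 -0.33867054] 72.33024579384998 [29.72507635 45.80041261]
[ 493  183   19  123 1278] [ 0.34528933 -0.75966935] 177.55990645782242 [ 42.61792874 349.47141691]
```

```bash
python3 -c "
from station import order
print(order.finish_job())"
```

```text
the job is handed in; nothing more can be done
None
```

I handed the job in with every step carried out; the call returned no verdict: all four spacers are in the bowl, the carrier is about 5–6 mm clear of the strip after pressing it in about 4 mm, both screws turned tight (about 2.47 rad), and the driver is back in its stand.

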